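# Load the bench tester, lock its drawer and start it

## Robot

A 6-joint arm with a two-finger parallel gripper is mounted at the origin on the work surface. World frame = base frame: x ahead of the robot, y to its left, z up, the work surface at z = 0. Lengths are in m, angles in rad, forces in N, time in s.
With the tool pointing down it reaches from about 0.4 to 0.825 m from the base axis. Payload 7 kg.
Tool frame: the origin (TCP) lies on the centre line of the jaws, within the pads' length; the fingertips stand 14 mm ahead of it and the grasp point (between the pads) lies 5 mm behind it (tip_reach is the distance from the TCP to the fingertips, in m); z points along the fingers, y is the line along which they close (so a half turn about z gives the same grasp; the last joint's range is limited). The gripper opens to 88 mm and grips with 3 to 60 N. Pads are 19 mm wide; open, the fingers measure 130 mm over their backs; the gripper's body (78 mm by 193 mm) begins 47 mm behind the grasp point.
Start: joints at [-0.909, 0.359, 0.012, 0, -1.224, -0.288], TCP at [0.246, -0.628, 0.241] pointing down, gripper open.
Joint ranges: [-3.07, 3.07], [-1.43, 2.12], [-1.02, 1.25], [-3.03, 1.67], [-3.05, -0], [-3.03, 3.03]. Speed limits (rad/s): [2.39, 2.39, 3.01, 3.14, 3.14, 3.14].

## Interface

Orientations are given as a 3x3 rotation matrix whose columns are the frame's x, y, z axes.
In Python, from rig import * gives the robot as it stands.
- The arm moves only by the shell command python3 -m jog FILE [OPENING] [FORCE], which reads ROWS from the file FILE. ROWS is a JSON list of rows, 1 to 8 of them, each of 4 numbers: dx, dy, dz in normalised numbers (1 is 0.8 m), then a turn about the tool's z in a scale on which 1.0 is 2 rad; each row is the pose to reach, as a shift and turn from the pose commanded when the command began, along the tool's axes at that moment; what a row does not reach only later rows make up. A row lasts 1/10 s, in which the tool goes at most 0.05 m and 0.15 rad, less where a joint would pass 70% of its speed; a pose out of reach is approached as far as the arm can. OPENING is the finger opening in m, set as the command begins (- or left out keeps the last). The fingers move at their own pace and stop on an object; FORCE is the grip in N (left out, the last holds). Time passes only in rows, so rows that do not move let the fingers close. It prints the time, the measured TCP pose, the force, the opening and the grip force at its end. Shift and turn numbers lie between -1 and 1, and a call with a number outside is refused. Input that does not fit is refused with a message, and nothing moves.
- state(): the state, without advancing time (a new reading comes with each control period).
- get_image(name): name is "scene" or "top" or "wrist"; returns the picture (384x512x3 uint8, red, green, blue); there is no depth.
- get_calibration(name): a dict with "mtx" (3x3 intrinsics, pixels), "distortion" ([k1, k2, p1, p2, k3] as OpenCV has them; the pictures are not rectified), "cam_to_world" (4x4, takes a point from camera to world coordinates); the wrist camera has in their place "T_tool_cam" (4x4, takes a point from camera to tool coordinates, whose origin is the TCP and whose axes are the flange's). Camera axes: x right, y down, z forward; pixel columns grow to the right and rows downward; lengths in m; the calibration is good to about 2 mm. A picture is of the moment at which its call begins: read the wrist's pose just before it. get_calibration takes no time and is no camera call.
- sign_off(): hands the job in; it is judged then, once.
The state is a dict: "time": time; "q": joint angles; "joint_vel": joint speeds; "joint_efforts": joint torques, N m; "tool_pos": TCP position; "tcp_rot": TCP orientation; "contact_force": force on the tool from outside, world axes, zero at the start; "torque": the same for the moment, N m; "finger_gap": finger opening in m; "gripper_force": force on a finger pad.
Only numpy, scipy, OpenCV 4.12 (cv2) and the standard library are available. Lean on these libraries where they do the work, as an engineer would, in place of code of your own. Each camera call takes 0.05 s, during which the arm holds its last target. There are 200 camera calls.

## Task

Load the bench tester: open its drawer, which may or may not be locked by the unmarked round knob on top (tug to find out, and turn the knob a quarter turn if it holds), and lay every sensor module from the blue mat flat in the drawer side by side, with a light grip because the modules crack if squeezed. Then push the drawer fully shut and let go of it, turn the knob so that it locks, pull steadily and firmly on the handle for a moment to prove that the lock holds (turn the knob again if it does not), and then press the white start button fully down and let it come up. Leave the other things on the bench alone.

Things in the scene. Friction and masses are not known exactly. Their poses are not given: they have to be found in the camera images.
- tester: the bench tester, a grey metal case 150 (x) x 220 (y) x 75 mm high, fixed to the bench. Origin: centre of its underside; x points from the drawer front to the back, away from the robot, z up; turned by -0.05 to 0.3 rad. Only a tug on the handle shows whether its drawer is locked; 8 to 15 N is a fair tug
- drawer (a joint): how far the aluminium drawer is pulled out towards the tester's -x, m: 0 shut, 0.10 fully open (a stop). Sliding friction about 2 N; it stays where it is left. While the hidden catch holds, it comes out by its play of 3 to 15 mm and then stops hard; when free it comes out all the way
- drawer_floor (a point): centre of the drawer's inner floor, 10 mm above the bench, moves with the drawer, axes like the tester's. The tray inside is 120 (x) x 200 (y) mm, its walls rise 30 mm above the floor, the front panel 60 mm. Fully open, the tray is clear of the case from 60 mm before this point (-x) to 40 mm behind it
- handle: the drawer's handle, a dark steel bow on the drawer front; its frame is not at the bow: use handle_mid
- dogs: two steel dogs on the drawer's back wall, hidden inside the case, never to be reached; when the catch holds and the drawer is pulled, they bear on the catch. Moves with the drawer; its frame is the tester's when the drawer is shut
- handle_mid (a point): the middle of the handle's bar: the bar is 10 mm thick and 90 mm long along the tester's y, 50 mm above the bench, its centre line 36 mm before the drawer front. Take it from above with the fingers closing along the tester's x; loosely between them (about 16 mm apart) it can be pulled and pushed. Axes like the tester's
- catch (a point): the lock knob on the case: a black knurled upright cylinder 40 mm across, 78 to 108 mm above the bench, unmarked, starts at any angle, turns without end or stops either way about the vertical through this point (99 mm high, grip here) at 0.15 Nm. Its hidden catch repeats every half turn: over about one quarter turn it holds the shut drawer, over the next it frees it
- catch_top (a point): centre of the lock knob's top face, 108 mm above the bench. A quarter turn changes held to free or back; if a tug shows that it did not, the catch stood near the border: turn an eighth of a turn more in the same direction and tug again. Turn it only while the drawer is pushed shut or wide open
- start (a joint): the start button, a white disc 22 mm across in a black housing, on top of the case at its front right: how far it is pressed, m: 0 up, 0.006 fully down (about 4 N); springs back
- start_top (a point): centre of the top of the start button, 22 mm above the case's top (97 mm above the bench); moves down with it
- module0: sensor module, a flat brick 38 (its x) x 28 (its y) x 13 mm high, 35 g: dark blue board, steel can on top, black connector at one end. Origin: centre of its underside, z up. Starts flat on the blue mat (mat top 3 mm above the bench). Fragile: the fingers must never press on it with over 30 N (both added up); grip it across the 28 mm with 5 to 8 N. Two to four modules are present
- module1: sensor module, a flat brick 38 (its x) x 28 (its y) x 13 mm high, 35 g: dark blue board, steel can on top, black connector at one end. Origin: centre of its underside, z up. Starts flat on the blue mat (mat top 3 mm above the bench). Fragile: the fingers must never press on it with over 30 N (both added up); grip it across the 28 mm with 5 to 8 N. Two to four modules are present
- module2: sensor module, a flat brick 38 (its x) x 28 (its y) x 13 mm high, 35 g: dark blue board, steel can on top, black connector at one end. Origin: centre of its underside, z up. Starts flat on the blue mat (mat top 3 mm above the bench). Fragile: the fingers must never press on it with over 30 N (both added up); grip it across the 28 mm with 5 to 8 N. Two to four modules are present
- module3: sensor module, a flat brick 38 (its x) x 28 (its y) x 13 mm high, 35 g: dark blue board, steel can on top, black connector at one end. Origin: centre of its underside, z up. Starts flat on the blue mat (mat top 3 mm above the bench). Fragile: the fingers must never press on it with over 30 N (both added up); grip it across the 28 mm with 5 to 8 N. Two to four modules are present
- spool: a steel spool of wire 60 mm across and 54 mm high standing near the work; leave it where it is
- tape: a roll of black tape 68 mm across and 19 mm high standing near the work; leave it where it is
- tin: a small green glass jar with white cap, 52 mm across and 34 mm high standing near the work; leave it where it is
Not all that is in view belongs to the job. What is shaped like the module0 but brown or red is not meant.

How it is judged:
By the outcome, as a careful person would: the job done as asked, in the order asked, and still so for the second after the job is handed in, with the robot touching nothing.
Of module0, module1, module2, module3 only 2 to 4 are there at a start; the rules pass over those that are not, and their reading is None.
At some moment in a run one of module0, module1, module2, module3 may be knocked a few centimetres aside while the robot is not near it.
It also fails if it takes over 210 s, if anything falls off the work surface, if the arm or the gripper's body presses on something with over 40 N, if the wrist force passes 120 N, or if a joint passes its speed limit or range.

## Working session

There is one attempt and no reset: what is moved stays moved. The work goes in short steps, Python scripts to look and compute and a shell command to move; the robot and the scene stay as the last step left them, time stands still between calls to the robot, and variables do not carry over. Pictures are saved under pics/ and viewed, at most 14 in all, crops included, and the job is handed in when it is done.

```bash
ls; mkdir -p pics; python3 - <<'E'
from rig import *
import cv2,numpy as np
s=state();print(s)
for n in("scene","top"):
    im=get_image(n);cv2.imwrite(f"pics/{n}0.png",cv2.resize(im[:,:,::-1],(768,576),interpolation=cv2.INTER_CUBIC))
    np.save(f"{n}0.npy",im)
    c=get_calibration(n);print(n,c)
print(get_calibration("wrist"))
E
```

```text
pics
{'time': 0.0, 'q': array([-9.08910345e-01,  3.59424291e-01,  1.10580261e-02, -3.53781442e-04,
       -1.22408047e+00, -2.88083206e-01]), 'joint_vel': array([-2.58866786e-03,  7.99970592e-04, -1.51020855e-04, -6.68381978e-04,
        9.07513707e-05, -2.83787680e-04]), 'joint_efforts': array([-7.79694947e-04, -5.82713628e+01,  2.93061000e+01,  6.99689358e+00,
        6.90556102e-03, -1.58776083e-04]), 'tool_pos': array([ 0.24628247, -0.6279717 ,  0.23959745]), 'tcp_rot': array([[-9.30989401e-01, -3.65045434e-01, -7.51866793e-04],
       [-3.65046178e-01,  9.30988195e-01,  1.50637676e-03],
       [ 1.50083149e-04,  1.67688690e-03, -9.99998583e-01]]), 'contact_force': array([ 0.39638822, -0.08759865,  0.06626358]), 'torque': array([-0.05477807,  0.03146381,  0.0172135 ]), 'gripper_force': 0.0, 'finger_gap': 0.0877321716558982}
scene {'mtx': array([[424.09997713,   0.        , 249.27224062],
       [  0.        , 424.09997713, 192.41726444],
       [  0.        ,   0.        ,   1.        ]]), 'distortion': array([-0.03320501,  0.        ,  0.        ,  0.        ,  0.        ]), 'ca
[... 682 characters left out ...]
21, -0.9941396 ,  0.9892887 ],
       [ 0.        ,  0.        ,  0.        ,  1.        ]])}
{'mtx': array([[293.82928059,   0.        , 256.89711433],
       [  0.        , 293.82928059, 191.83300189],
       [  0.        ,   0.        ,   1.        ]]), 'distortion': array([-0.06893274,  0.        ,  0.        ,  0.        ,  0.        ]), 'T_tool_cam': array([[ 5.22580287e-04, -9.66434311e-01, -2.56913312e-01,
         6.99421753e-02],
       [ 9.99999587e-01,  6.96011507e-04, -5.84124383e-04,
        -5.52113654e-05],
       [ 7.43332467e-04, -2.56912901e-01,  9.66434276e-01,
        -1.44466818e-01],
       [ 0.00000000e+00,  0.00000000e+00,  0.00000000e+00,
         1.00000000e+00]])}
```

View pics/top0.png

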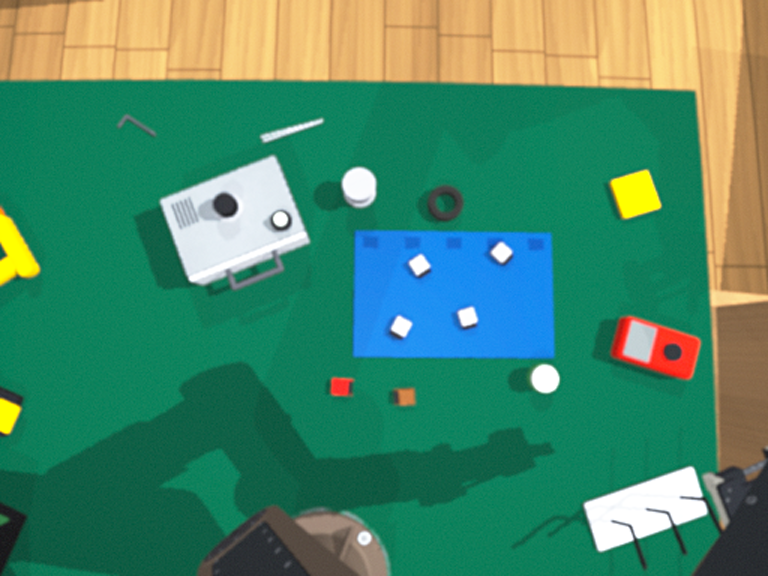

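View pics/scene0.png

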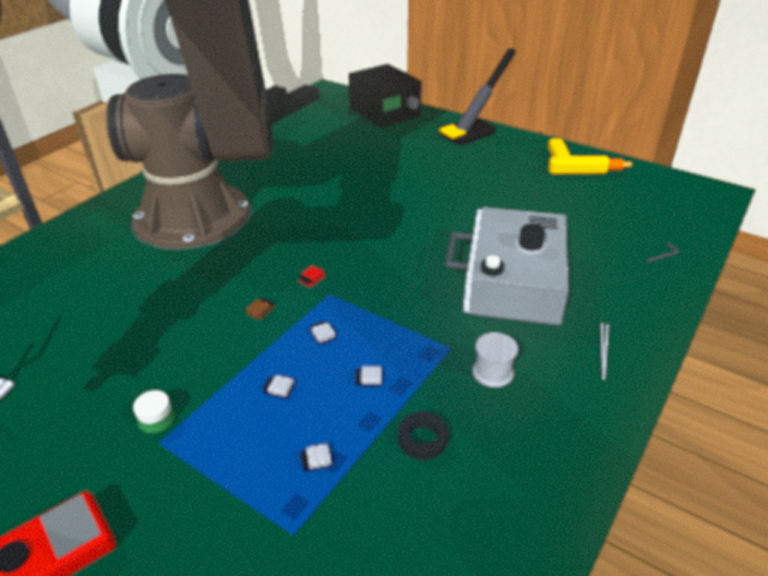

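```bash
cat > h.py <<'E'
from rig import *
import cv2,numpy as np
def pose(s=None):
    s=s or state();T=np.eye(4);T[:3,:3]=s['tcp_rot'];T[:3,3]=s['tool_pos'];return T
def cam(n,T=None):
    c=get_calibration(n)
    return c['mtx'],c['distortion'],(c['cam_to_world'] if n!='wrist' else (pose() if T is None else T)@c['T_tool_cam'])
def ray(C,uv):
    K,d,M=C;p=cv2.undistortPoints(np.array(uv,float).reshape(-1,1,2),K,d).reshape(-1,2)
    r=np.c_[p,np.ones(len(p))]@M[:3,:3].T
    return M[:3,3],r/np.linalg.norm(r,axis=1,keepdims=True)
def onz(C,uv,z):
    o,r=ray(C,uv);return o+r*((z-o[2])/r[:,2])[:,None]
def tri(obs):
    "obs: list of (C,uv) -> point, residual"
    A=0;b=0;L=[]
    for C,uv in obs:
        o,r=ray(C,uv);P=np.eye(3)-np.outer(r[0],r[0]);A=A+P;b=b+P@o;L.append((P,o))
    x=np.linalg.solve(A,b);return x,max(np.linalg.norm(P@(x-o)) for P,o in L)
def proj(C,X):
    K,d,M=C;W=np.linalg.inv(M);return cv2.projectPoints(np.array(X,float).reshape(-1,1,3),cv2.Rodrigues(W[:3,:3])[0],W[:3,3],K,d)[0].reshape(-1,2)
def shot(n,f):
    T=pose();im=get_image(n);np.savez(f,im=im,T=T);return im,cam(n,T)
def delta(xyz,yaw=None):
    "tool-axes shift to world target of TCP (from measured pose), yaw of tool y-line (mod pi)"
    T=pose();d=T[:3,:3].T@(np.array(xyz)-T[:3,3]);a=0
    if yaw is not None:
        c=np.arctan2(T[1,1],T[0,1]);a=-((yaw-c+np.pi/2)%np.pi-np.pi/2)
    return np.r_[d,a].round(4)
E
python3 - <<'E'
from h import *
t=cam('top');s=cam('scene')
P={'A':((419,265),(371,375)),'B':((501,253),(317,456)),'C':((401,326),(322,332)),'D':((468,317),(280,386)),
'knob':((225,205),(532,232)),'start':((280,219),(492,262)),'hnd':((257,270),(455,251)),'spool':((358,178),(496,345)),'tape':((445,203),(424,435)),'tin':((544,379),(153,400))}
for k,(a,b) in P.items():
    x,r=tri([(t,np.array(a)/1.5),(s,np.array(b)/1.5)]);print(k,x.round(3),round(r,4))
E
```

```text
A [ 0.573 -0.172  0.01 ] 0.002
B [ 0.598 -0.329  0.01 ] 0.0013
C [ 0.456 -0.139  0.012] 0.0008
D [ 0.475 -0.264  0.011] 0.0021
knob [0.663 0.175 0.101] 0.0027
start [0.64  0.079 0.09 ] 0.0007
hnd [0.552 0.124 0.051] 0.0014
spool [ 0.722 -0.058  0.061] 0.0031
tape [ 0.695 -0.222  0.009] 0.0022
tin [ 0.362 -0.398  0.036] 0.0022
```

The rows are not in the units I measure in: shifts go in shares of 0.8 m and turns go in shares of 2 rad. I convert before sending: -0.32 m / 0.8 = -0.4, -0.28 m / 0.8 = -0.35.

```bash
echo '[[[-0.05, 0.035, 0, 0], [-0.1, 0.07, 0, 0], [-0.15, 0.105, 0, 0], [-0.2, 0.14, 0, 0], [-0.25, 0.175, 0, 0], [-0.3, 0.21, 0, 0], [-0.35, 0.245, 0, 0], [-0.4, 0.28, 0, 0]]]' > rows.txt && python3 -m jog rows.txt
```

```text
refused: ROWS must be a list of rows, each a list of 4 numbers. Nothing was moved.
```

Nothing moved. I misread the format; it is a list of rows, each a list of 4 numbers. Resending.

```bash
echo '[[-0.05, 0.035, 0, 0], [-0.1, 0.07, 0, 0], [-0.15, 0.105, 0, 0], [-0.2, 0.14, 0, 0], [-0.25, 0.175, 0, 0], [-0.3, 0.21, 0, 0], [-0.35, 0.245, 0, 0], [-0.4, 0.28, 0, 0]]' > rows.txt && python3 -m jog rows.txt && echo '[[-0.05, 0.035, 0, 0.05], [-0.075, 0.0625, 0, 0.1], [-0.075, 0.0625, 0, 0.15], [-0.075, 0.0625, 0, 0.185], [-0.075, 0.0625, 0, 0.185], [-0.075, 0.0625, 0, 0.185]]' > rows.txt && python3 -m jog rows.txt
python3 - <<'E'
from h import *
print(pose().round(3))
im,C=shot('wrist','w1')
cv2.imwrite('pics/w1.png',cv2.resize(im[:,:,::-1],(768,576),interpolation=cv2.INTER_CUBIC))
print(proj(C,[[0.573,-0.172,.012],[.598,-.329,.012],[.456,-.139,.012],[.475,-.264,.012]]).round()*1.5)
E
```

```text
time: 0.9
tool_pos: [0.4632, -0.3011, 0.2405]
tcp_rot: [[-0.931, -0.365, -0.0], [-0.365, 0.931, 0.0], [-0.0, 0.0, -1.0]]
contact_force: [1.1, -0.7, -1.0]
finger_gap: 0.0876
gripper_force: 0.0
time: 1.5
tool_pos: [0.5, -0.2345, 0.2403]
tcp_rot: [[-1.0, -0.006, -0.0], [-0.006, 1.0, 0.0], [0.0, 0.0, -1.0]]
contact_force: [-0.3, 0.5, -0.2]
finger_gap: 0.0874
gripper_force: 0.0
[[-1.    -0.006 -0.     0.5  ]
 [-0.006  1.     0.    -0.235]
 [ 0.     0.    -1.     0.24 ]
 [ 0.     0.     0.     1.   ]]
[[454.5 334.5]
 [282.  360. ]
 [501.  204. ]
 [351.  225. ]]
```

View pics/w1.png

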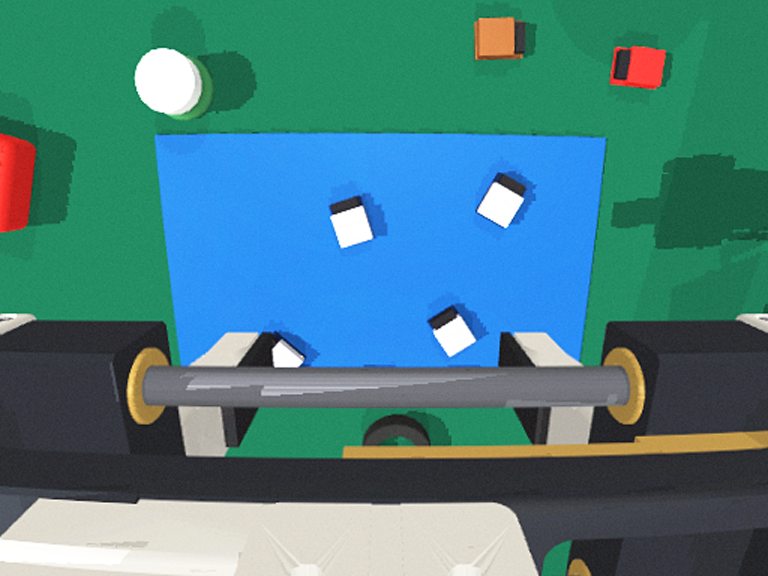

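To row units: -0.1 m / 0.8 = -0.125, -0.05 m / 0.8 = -0.0625.

```bash
cat > snap.py <<'E'
import sys
from h import *
shot('wrist',sys.argv[1]);print(pose()[:3,3].round(3),state()['q'].round(2))
E
echo '[[-0.0625, 0, 0, 0], [-0.125, 0, 0, 0], [-0.125, 0, 0, 0], [-0.125, 0, 0, 0]]' > rows.txt && python3 -m jog rows.txt >/dev/null; python3 snap.py w2
echo '[[0, 0.0625, -0.025, 0], [0, 0.125, -0.05, 0], [0, 0.1875, -0.05, 0], [0, 0.25, -0.05, 0], [0, 0.3125, -0.05, 0], [0, 0.35, -0.05, 0], [0, 0.35, -0.05, 0], [0, 0.35, -0.05, 0]]' > rows.txt && python3 -m jog rows.txt >/dev/null; python3 snap.py w3
echo '[[-0.0375, 0.05, 0, 0], [-0.075, 0.125, 0, 0], [-0.075, 0.125, 0, 0], [-0.075, 0.125, 0, 0]]' > rows.txt && python3 -m jog rows.txt ; python3 snap.py w4
python3 - <<'E'
from h import *
o=[]
for f in('w3','w4'): o.append(cv2.resize(np.load(f+'.npz')['im'][:,:,::-1],(800,600),interpolation=cv2.INTER_CUBIC)[:300] if 0 else np.load(f+'.npz')['im'][:,:,::-1])
for f,i in zip(('w3','w4'),o): cv2.imwrite(f'pics/{f}.png',cv2.resize(i,(768,576),interpolation=cv2.INTER_CUBIC))
E
```

```text
[ 0.6   -0.234  0.24 ] [-0.07  0.31 -0.06 -0.   -1.2  -1.5 ]
[0.598 0.045 0.281] [ 0.4   0.21 -0.1   0.   -1.26 -1.97]
time: 3.25
tool_pos: [0.6593, 0.1465, 0.2795]
tcp_rot: [[-1.0, -0.004, -0.001], [-0.004, 1.0, -0.001], [0.001, -0.001, -1.0]]
contact_force: [-0.3, 0.4, -0.2]
finger_gap: 0.0877
gripper_force: 0.0
[0.659 0.145 0.28 ] [ 0.51  0.34  0.07 -0.   -1.31 -2.07]
```

View pics/w3.png

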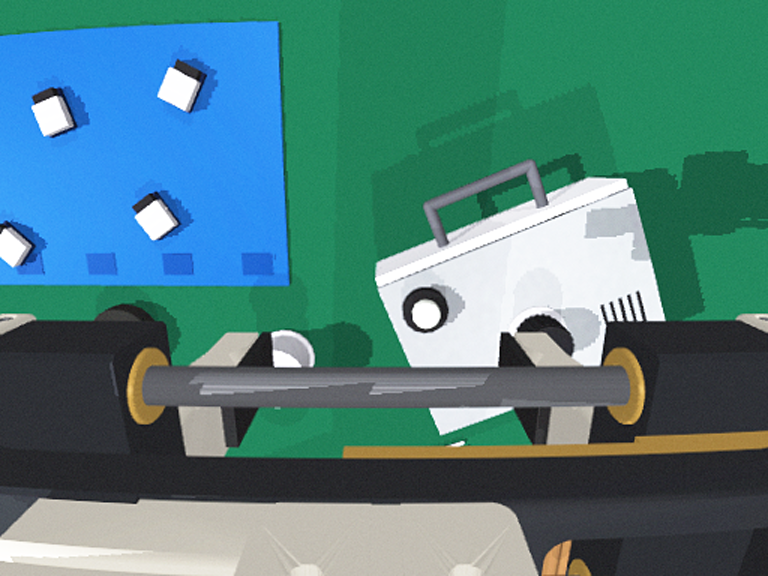

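View pics/w4.png

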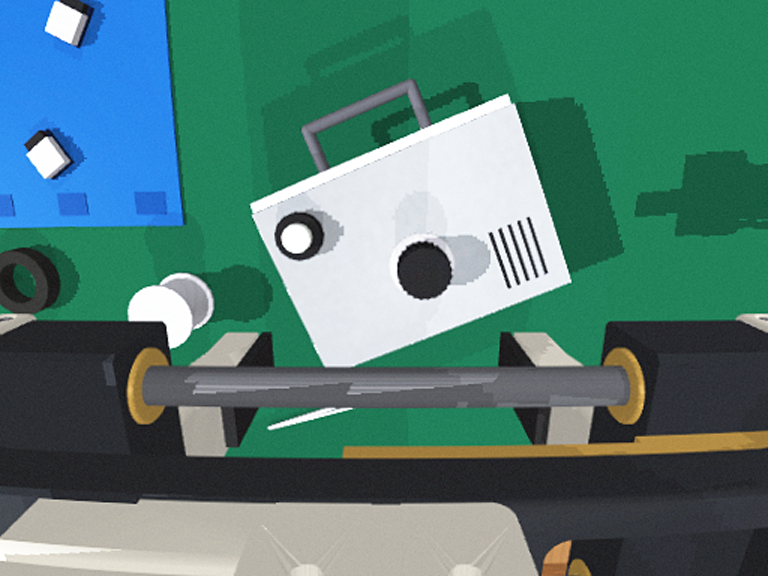

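```bash
cat > g.py <<'E'
from h import *
def C(f): return cam('wrist',np.load(f+'.npz')['T'])
def mods(f,z=0.012,dbg=False):
    im=np.load(f+'.npz')['im'];c=C(f);g=cv2.cvtColor(cv2.GaussianBlur(im,(3,3),0),cv2.COLOR_RGB2HSV)
    H,S,V=[g[...,i].astype(int) for i in range(3)]
    m=(((S<70)&(V>150))|(V<75)).astype(np.uint8)
    n,l,st,_=cv2.connectedComponentsWithStats(m);out=[]
    for i in range(1,n):
        if not 150<st[i,4]<3000: continue
        x,y,w,h=st[i,:4]
        if x<1 or y<1 or x+w>511 or y+h>383: continue
        p=np.argwhere(l==i)[:,::-1];W=onz(c,p+0.0,z)[:,:2]
        (cx,cy),(a,b),th=cv2.minAreaRect((W*1000).astype(np.float32))
        if a<b: a,b,th=b,a,th+90
        white=(V[p[:,1],p[:,0]]>150)
        if white.mean()<.3 or not(22<b<40 and 30<a<50): continue
        out.append((cx/1000,cy/1000,np.deg2rad(th),a,b,*p.mean(0)))
    return out
if __name__=='__main__':
    w3,w4=C('w3'),C('w4');t=cam('top');s=cam('scene');q=lambda *a:np.array(a)/1.5
    print('hL',tri([(w3,q(429,207)),(w4,q(303,130))]));print('hR',tri([(w3,q(531,165)),(w4,q(414,84))]))
    print('start',tri([(w3,q(427,311)),(w4,q(297,239))]))
    print('knob',tri([(w4,q(425,270)),(t,q(225,205))]),onz(w4,q(425,270),.108))
    print('start z97',onz(w4,q(297,239),.097),onz(w3,q(427,311),.097))
    E=onz(w4,[q(250,207),q(511,95),q(570,281),q(325,370)],.075);print(E.round(4))
    for a,b in((0,1),(3,2)): d=E[b]-E[a];print('yaw',np.arctan2(-d[0],d[1]))
    h=onz(w4,[q(303,130),q(414,84)],.05);d=h[1]-h[0];print('h',h,h.mean(0),np.arctan2(-d[0],d[1]))
    for f in('w1','w2','w3','w4'):
        for m in mods(f): print(f,np.round(m,3))
E
python3 g.py
```

```text
hL (array([0.55738821, 0.08077553, 0.06156831]), np.float64(0.0004756420085797927))
hR (array([0.52156298, 0.16754489, 0.04712068]), np.float64(0.0007251908845448382))
start (array([0.63877925, 0.07862737, 0.08877361]), np.float64(0.0015027878220289109))
knob (array([0.66355105, 0.17662143, 0.08962606]), np.float64(0.00026884739468062055)) [[0.6597451  0.17488543 0.108     ]]
start z97 [[0.63886373 0.0795025  0.097     ]] [[0.63473345 0.0784891  0.097     ]]
[[0.6168 0.0388 0.075 ]
 [0.5327 0.239  0.075 ]
 [0.6756 0.2983 0.075 ]
 [0.756  0.0939 0.075 ]]
yaw 0.3976901732293217
yaw 0.37501095449817456
h [[0.55677934 0.07844407 0.05      ]
 [0.52146074 0.16776489 0.05      ]] [0.53912004 0.12310448 0.05      ] 0.3765457431819671
w1 [ 4.53000e-01 -1.38000e-01  2.65300e+00  3.61950e+01  2.96420e+01
  3.34179e+02  1.33933e+02]
w1 [  0.472  -0.265   0.32   36.13   28.392 233.681 148.557]
w1 [ 5.69000e-01 -1.76000e-01  5.90000e-01  3.95480e+01  2.83250e+01
  3.01058e+02  2.20992e+02]
w2 [ 4.53000e-01 -1.38000e-01  2.65300e+00  3.79810e+01  2.89040e+01
  3.39081e+02  4.90400e+01]
w2 [  0.472  -0.265   0.315  36.833  28.325 232.263  64.794]
w2 [ 5.70000e-01 -1.75000e-01  5.88000e-01  3.72810e+01  2.83970e+01
  3.04799e+02  1.47050e+02]
w2 [  0.596  -0.333   0.831  36.237  29.696 181.528 167.03 ]
w3 [  0.453  -0.138   2.653  36.462  32.395 120.     56.934]
w3 [ 0.472 -0.265  0.314 37.292 34.86  33.865 74.631]
w3 [  0.57   -0.175   0.587  36.048  32.327 102.544 144.591]
w4 [  0.57   -0.175   0.534  37.194  33.397  30.264 102.758]
```

```bash
python3 - <<'E'
from h import *
from g import C
q=lambda *a:np.array(a)/1.5
w3,w4,t,s=C('w3'),C('w4'),cam('top'),cam('scene')
for n,c,uv,z in(('h3',w3,[(429,207),(531,165)],.05),('h4',w4,[(303,130),(414,84)],.05),('ht',t,[(231,287),(282,268)],.05),
 ('rear4',w4,[(325,370),(570,281)],.075),('reart',t,[(276,156),(160,200)],.075)):
    P=onz(c,[q(*u) for u in uv],z);d=P[1]-P[0];print(n,P.mean(0).round(4),np.arctan2(-d[0],d[1]).round(3),np.linalg.norm(d).round(3))
for n,c,u,z in(('k4',w4,(425,270),.108),('kt',t,(226,204),.108),('ks',s,(532,229),.108),('s4',w4,(297,239),.097),('s3',w3,(427,311),.097),('st',t,(281,219),.097),('ss',s,(493,262),.097)):
    print(n,onz(c,[q(*u)],z)[0].round(4))
print(delta([.54,.124,.15],.38))
E
```

```text
h3 [0.5401 0.1242 0.05  ] 0.401 0.091
h4 [0.5391 0.1231 0.05  ] 0.377 0.096
ht [0.5398 0.1251 0.05  ] -2.77 0.098
rear4 [0.7158 0.1961 0.075 ] 0.375 0.22
reart [0.7173 0.1957 0.075 ] 0.384 0.223
k4 [0.6597 0.1749 0.108 ]
kt [0.6602 0.1697 0.108 ]
ks [0.664  0.1762 0.108 ]
s4 [0.6389 0.0795 0.097 ]
s3 [0.6347 0.0785 0.097 ]
st [0.6372 0.0755 0.097 ]
ss [0.6451 0.0712 0.097 ]
[ 0.1187 -0.0208  0.13    1.1943]
```

To row units: 0.13 m / 0.8 = 0.1625, 0.119 m / 0.8 = 0.1488, -1.2 rad / 2 = -0.6.

```bash
echo '[[0.05, -0.0063, 0, -0.075], [0.1, -0.0125, 0, -0.15], [0.1488, -0.0263, 0, -0.225], [0.1488, -0.0263, 0.0375, -0.3], [0.1488, -0.0263, 0.075, -0.375], [0.1488, -0.0263, 0.1125, -0.45], [0.1488, -0.0263, 0.1625, -0.525], [0.1488, -0.0263, 0.1625, -0.6]]' > rows.txt && python3 -m jog rows.txt 0.02 5 >/dev/null; echo '[[0, 0, 0, -0.075], [0, 0, 0, -0.15], [0, 0, 0, -0.225], [0, 0, 0, -0.3], [0, 0, 0, -0.3735], [0, 0, 0, -0.3735], [0, 0, 0, -0.3735]]' > rows.txt && python3 -m jog rows.txt
python3 -c "
from h import *
print(delta([.5397,.124,.05],.38),state()['q'])"
```

```text
time: 4.8
tool_pos: [0.5396, 0.1233, 0.151]
tcp_rot: [[0.366, -0.931, 0.0], [-0.931, -0.366, 0.0], [-0.0, -0.001, -1.0]]
contact_force: [-0.1, -0.0, -0.5]
finger_gap: 0.0199
gripper_force: 0.0
[-0.0006 -0.0003  0.101  -0.0058] [ 5.78562726e-01  2.36702679e-01 -3.81130385e-01  6.03161549e-05
 -9.52409465e-01 -2.04403577e-01]
```

To row units: 0.1 m / 0.8 = 0.125, 0.095 m / 0.8 = 0.1188.

```bash
echo '[[0, 0, 0.0375, 0], [0, 0, 0.075, 0], [0, 0, 0.0938, 0], [0, 0, 0.1063, 0], [0, 0, 0.1188, 0], [0, 0, 0.125, 0], [0, 0, 0.125, 0]]' > rows.txt && python3 -m jog rows.txt; echo '[[0, 0, 0, 0], [0, 0, 0, 0], [0, 0, 0, 0]]' > rows.txt && python3 -m jog rows.txt 0.016 5
```

```text
time: 5.5
tool_pos: [0.5397, 0.1245, 0.0503]
tcp_rot: [[0.37, -0.929, -0.0], [-0.929, -0.37, -0.0], [0.0, 0.0, -1.0]]
contact_force: [-0.2, -0.9, 0.7]
finger_gap: 0.0204
gripper_force: 0.0
time: 5.8
tool_pos: [0.5401, 0.1248, 0.0511]
tcp_rot: [[0.371, -0.929, 0.001], [-0.929, -0.371, 0.001], [-0.0, -0.001, -1.0]]
contact_force: [-0.6, -0.5, -1.2]
finger_gap: 0.0159
gripper_force: 0.0
```

To row units: 0.009 m / 0.8 = 0.0113, 0.006 m / 0.8 = 0.0075.

```bash
echo '[[0, 0.0038, 0, 0], [0, 0.0075, 0, 0], [0, 0.0113, 0, 0], [0, 0.0113, 0, 0]]' > rows.txt && python3 -m jog rows.txt; echo '[[0, 0.0038, 0, 0], [0, 0.0063, 0, 0], [0, 0.0063, 0, 0], [0, 0.0063, 0, 0]]' > rows.txt && python3 -m jog rows.txt
```

```text
time: 6.2
tool_pos: [0.5312, 0.1212, 0.0508]
tcp_rot: [[0.371, -0.929, 0.0], [-0.929, -0.371, 0.0], [-0.0, -0.0, -1.0]]
contact_force: [0.8, 0.4, 0.5]
finger_gap: 0.0159
gripper_force: 0.3
time: 6.6
tool_pos: [0.5268, 0.1194, 0.0507]
tcp_rot: [[0.371, -0.929, 0.0], [-0.929, -0.371, -0.0], [0.0, -0.0, -1.0]]
contact_force: [2.2, 1.2, 1.4]
finger_gap: 0.0158
gripper_force: 0.9
```

To row units: 0.006 m / 0.8 = 0.0075, 0.003 m / 0.8 = 0.0038.

```bash
echo '[[0, 0.0038, 0, 0], [0, 0.0075, 0, 0], [0, 0.0075, 0, 0]]' > rows.txt && python3 -m jog rows.txt; echo '[[0, 0.0025, 0, 0], [0, 0.005, 0, 0], [0, 0.005, 0, 0]]' > rows.txt && python3 -m jog rows.txt
```

```text
time: 6.9
tool_pos: [0.5232, 0.1181, 0.0509]
tcp_rot: [[0.371, -0.928, 0.004], [-0.928, -0.371, 0.002], [-0.0, -0.004, -1.0]]
contact_force: [12.0, 0.8, -7.5]
finger_gap: 0.0203
gripper_force: 5.0
time: 7.2
tool_pos: [0.5196, 0.1167, 0.0509]
tcp_rot: [[0.371, -0.928, 0.004], [-0.928, -0.371, 0.002], [-0.0, -0.004, -1.0]]
contact_force: [10.4, 0.7, -6.7]
finger_gap: 0.0277
gripper_force: 5.0
```

To row units: -0.028 m / 0.8 = -0.035, -0.024 m / 0.8 = -0.03.

```bash
echo '[[0, -0.0075, 0, 0], [0, -0.015, 0, 0], [0, -0.0225, 0, 0], [0, -0.03, 0, 0], [0, -0.0338, 0, 0], [0, -0.035, 0, 0], [0, -0.035, 0, 0]]' > rows.txt && python3 -m jog rows.txt 0.016 8; echo '[[0, -0.0013, 0, 0], [0, -0.0025, 0, 0], [0, -0.0025, 0, 0]]' > rows.txt && python3 -m jog rows.txt
```

```text
time: 7.9
tool_pos: [0.5428, 0.1258, 0.0501]
tcp_rot: [[0.371, -0.929, -0.001], [-0.929, -0.371, -0.001], [0.0, 0.002, -1.0]]
contact_force: [-2.4, -0.0, -0.6]
finger_gap: 0.0164
gripper_force: 1.3
time: 8.2
tool_pos: [0.543, 0.1258, 0.05]
tcp_rot: [[0.37, -0.929, -0.004], [-0.929, -0.37, -0.002], [0.0, 0.004, -1.0]]
contact_force: [-9.1, 0.0, 3.2]
finger_gap: 0.016
gripper_force: 4.1
```

To row units: -0.127 m / 0.8 = -0.1588, 0.005 m / 0.8 = 0.0063.

```bash
echo '[[0, 0.0038, 0, 0], [0, 0.0063, 0, 0], [0, 0.0063, -0.0375, 0], [0, 0.0063, -0.0875, 0], [0, 0.0063, -0.1375, 0], [0, -0.05, -0.15, 0], [0, -0.1, -0.15, 0], [0, -0.1588, -0.15, 0]]' > rows.txt && python3 -m jog rows.txt 0.07 30 >/dev/null
echo '[[0, 0, 0, 0], [0, 0, 0, 0]]' > rows.txt && python3 -m jog rows.txt;python3 -c "
from h import *
print(delta([.661,.1737,.098],.38))"
```

```text
time: 9.2
tool_pos: [0.6641, 0.1742, 0.1695]
tcp_rot: [[0.371, -0.929, -0.0], [-0.929, -0.371, -0.0], [0.0, 0.001, -1.0]]
contact_force: [-1.1, 0.2, -0.1]
finger_gap: 0.0699
gripper_force: 0.0
[-0.0007  0.003   0.0715 -0.0003]
```

To row units: 0.071 m / 0.8 = 0.0888, 0.065 m / 0.8 = 0.0813.

```bash
echo '[[0, 0.0038, 0.0375, 0], [0, 0.0038, 0.0625, 0], [0, 0.0038, 0.0813, 0], [0, 0.0038, 0.0888, 0], [0, 0.0038, 0.0888, 0]]' > rows.txt && python3 -m jog rows.txt >/dev/null
echo '[[0, 0, 0, 0], [0, 0, 0, 0], [0, 0, 0, 0], [0, 0, 0, 0], [0, 0, 0, 0], [0, 0, 0, 0], [0, 0, 0, 0]]' > rows.txt && python3 -m jog rows.txt 0.035 6
```

```text
time: 10.4
tool_pos: [0.6636, 0.1742, 0.1004]
tcp_rot: [[0.371, -0.928, 0.006], [-0.928, -0.371, 0.002], [-0.0, -0.006, -1.0]]
contact_force: [8.6, 1.8, -4.8]
finger_gap: 0.0398
gripper_force: 6.0
```

To row units: -0.003 m / 0.8 = -0.0038, -0.002 m / 0.8 = -0.0025.

```bash
echo '[[0, -0.0025, 0, 0], [0, -0.0038, 0, 0], [0, -0.0038, 0, 0], [0, -0.0038, 0, 0]]' > rows.txt && python3 -m jog rows.txt;  echo '[[0, 0, 0, 0], [0, 0, 0, 0]]' > rows.txt && python3 -m jog rows.txt 0.035 30
```

```text
time: 10.8
tool_pos: [0.6638, 0.1742, 0.1003]
tcp_rot: [[0.371, -0.929, 0.001], [-0.929, -0.371, 0.001], [0.0, -0.002, -1.0]]
contact_force: [1.4, 1.4, 5.1]
finger_gap: 0.0399
gripper_force: 6.0
time: 11.0
tool_pos: [0.6638, 0.1742, 0.1003]
tcp_rot: [[0.371, -0.929, 0.001], [-0.929, -0.371, 0.001], [0.0, -0.002, -1.0]]
contact_force: [1.0, 1.9, 5.1]
finger_gap: 0.0391
gripper_force: 30.0
```

To row units: -0.8 rad / 2 = -0.4.

```bash
echo '[[0, 0, 0, -0.05], [0, 0, 0, -0.1], [0, 0, 0, -0.15], [0, 0, 0, -0.2], [0, 0, 0, -0.25], [0, 0, 0, -0.3], [0, 0, 0, -0.35], [0, 0, 0, -0.4]]' > rows.txt && python3 -m jog rows.txt; echo '[[0, 0, 0, -0.05], [0, 0, 0, -0.1], [0, 0, 0, -0.15], [0, 0, 0, -0.2], [0, 0, 0, -0.25], [0, 0, 0, -0.3], [0, 0, 0, -0.35], [0, 0, 0, -0.3855]]' > rows.txt && python3 -m jog rows.txt;echo '[[0, 0, 0, 0], [0, 0, 0, 0]]' > rows.txt && python3 -m jog rows.txt
```

```text
time: 11.8
tool_pos: [0.6644, 0.1747, 0.1003]
tcp_rot: [[0.926, -0.377, 0.003], [-0.377, -0.926, 0.001], [0.002, -0.002, -1.0]]
contact_force: [3.8, 1.5, 4.9]
finger_gap: 0.039
gripper_force: 30.0
time: 12.6
tool_pos: [0.6644, 0.1755, 0.1003]
tcp_rot: [[0.927, 0.375, 0.003], [0.375, -0.927, 0.002], [0.003, -0.001, -1.0]]
contact_force: [1.9, 5.8, 4.5]
finger_gap: 0.039
gripper_force: 30.0
time: 12.8
tool_pos: [0.6644, 0.1755, 0.1003]
tcp_rot: [[0.928, 0.372, 0.003], [0.372, -0.928, 0.002], [0.003, -0.001, -1.0]]
contact_force: [2.9, 4.8, 4.1]
finger_gap: 0.039
gripper_force: 30.0
```

To row units: -0.08 m / 0.8 = -0.1, -0.07 m / 0.8 = -0.0875, 0.4 rad / 2 = 0.2.

```bash
echo '[[0, 0, 0, 0], [0, 0, 0, 0], [0, 0, 0, 0], [0, 0, -0.0375, 0], [0, 0, -0.0875, 0], [-0.025, 0, -0.1, 0.05], [-0.0625, 0, -0.1, 0.125], [-0.1, 0, -0.1, 0.2]]' > rows.txt && python3 -m jog rows.txt 0.07 8 >/dev/null; echo '[[0, 0, 0, 0.075], [0, 0, 0, 0.15], [0, 0, 0, 0.225], [0, 0, 0, 0.3], [0, 0, 0, 0.375], [0, 0, 0, 0.45], [0, 0, 0, 0.525], [0, 0, 0, 0.5855]]' > rows.txt && python3 -m jog rows.txt 0.02 >/dev/null; echo '[[0, 0, 0, 0], [0, 0, 0, 0]]' > rows.txt && python3 -m jog rows.txt ;python3 -c "
from h import *
print(delta([.5402,.1247,.05],.38))"
```

```text
time: 14.6
tool_pos: [0.5887, 0.144, 0.1793]
tcp_rot: [[0.374, -0.927, -0.001], [-0.927, -0.374, -0.0], [0.0, 0.001, -1.0]]
contact_force: [-0.5, 0.3, -0.2]
finger_gap: 0.0199
gripper_force: 0.0
[-0.0003  0.0521  0.1293  0.0033]
```

To row units: 0.129 m / 0.8 = 0.1613, 0.12 m / 0.8 = 0.15.

```bash
echo '[[0, 0.0375, 0, 0], [0, 0.065, 0, 0], [0, 0.065, 0.05, 0], [0, 0.065, 0.1, 0], [0, 0.065, 0.1375, 0], [0, 0.065, 0.15, 0], [0, 0.065, 0.1613, 0], [0, 0.065, 0.1613, 0]]' > rows.txt && python3 -m jog rows.txt; echo '[[0, 0, 0, 0], [0, 0.0075, 0, 0], [0, 0.015, 0, 0], [0, 0.0225, 0, 0], [0, 0.0263, 0, 0], [0, 0.0263, 0, 0]]' > rows.txt && python3 -m jog rows.txt 0.016 10
```

```text
time: 15.4
tool_pos: [0.5409, 0.125, 0.0504]
tcp_rot: [[0.372, -0.928, -0.0], [-0.928, -0.372, -0.0], [0.0, 0.001, -1.0]]
contact_force: [0.1, -0.7, 0.1]
finger_gap: 0.0199
gripper_force: 0.0
time: 16.0
tool_pos: [0.5205, 0.1169, 0.0508]
tcp_rot: [[0.371, -0.929, -0.0], [-0.929, -0.371, 0.0], [-0.0, 0.0, -1.0]]
contact_force: [0.2, 0.3, 0.0]
finger_gap: 0.0161
gripper_force: 0.0
```

To row units: 0.074 m / 0.8 = 0.0925, 0.07 m / 0.8 = 0.0875.

```bash
echo '[[0, 0.0125, 0, 0], [0, 0.025, 0, 0], [0, 0.0375, 0, 0], [0, 0.05, 0, 0], [0, 0.0625, 0, 0], [0, 0.075, 0, 0], [0, 0.0875, 0, 0], [0, 0.0925, 0, 0]]' > rows.txt && python3 -m jog rows.txt; echo '[[0, 0.0038, 0, 0], [0, 0.0075, 0, 0], [0, 0.0113, 0, 0], [0, 0.0113, 0, 0]]' > rows.txt && python3 -m jog rows.txt
```

```text
time: 16.8
tool_pos: [0.4511, 0.0891, 0.0505]
tcp_rot: [[0.371, -0.929, -0.001], [-0.929, -0.371, -0.0], [-0.0, 0.001, -1.0]]
contact_force: [1.9, -1.1, -0.0]
finger_gap: 0.016
gripper_force: 0.8
time: 17.2
tool_pos: [0.4442, 0.0865, 0.0506]
tcp_rot: [[0.371, -0.929, 0.0], [-0.929, -0.371, 0.0], [-0.0, -0.0, -1.0]]
contact_force: [1.7, -0.6, 0.2]
finger_gap: 0.0159
gripper_force: 0.8
```

To row units: 0.003 m / 0.8 = 0.0038, 0.002 m / 0.8 = 0.0025.

```bash
echo '[[0, 0.0025, 0, 0], [0, 0.0038, 0, 0], [0, 0.0038, 0, 0]]' > rows.txt && python3 -m jog rows.txt
echo '[[0, -0.0025, 0, 0], [0, -0.0075, 0, 0], [0, -0.0075, -0.0375, 0], [0, -0.0075, -0.0875, 0], [0, -0.0075, -0.15, 0], [0, -0.0075, -0.2125, 0], [0, -0.0075, -0.25, 0], [0, -0.0075, -0.25, 0]]' > rows.txt && python3 -m jog rows.txt 0.05 8 
python3 -c "
from h import *
print(delta([.55,-.2,.25],1.5708),state()['q'])"
```

```text
time: 17.5
tool_pos: [0.4438, 0.0867, 0.0511]
tcp_rot: [[0.372, -0.928, 0.004], [-0.928, -0.372, 0.002], [-0.0, -0.005, -1.0]]
contact_force: [9.2, 1.2, -4.5]
finger_gap: 0.0162
gripper_force: 4.3
time: 18.3
tool_pos: [0.4486, 0.0883, 0.2552]
tcp_rot: [[0.371, -0.928, 0.006], [-0.928, -0.371, 0.003], [-0.001, -0.007, -1.0]]
contact_force: [0.1, -0.9, -0.1]
finger_gap: 0.0499
gripper_force: 0.0
[ 0.3053  0.013   0.0048 -1.1903] [ 6.27998077e-01 -2.41089124e-02 -4.25640471e-01  1.02486769e-03
 -1.16209182e+00 -2.47933802e-01]
```

To row units: -0.137 m / 0.8 = -0.1713, -0.025 m / 0.8 = -0.0313, 1.2 rad / 2 = 0.6.

```bash
echo '[[0.025, -0.0375, -0.0313, 0.075], [0.05, -0.075, -0.0313, 0.15], [0.075, -0.1125, -0.0313, 0.225], [0.075, -0.15, -0.0313, 0.3], [0.0788, -0.1713, -0.0313, 0.375], [0.0788, -0.1713, -0.0313, 0.45], [0.0788, -0.1713, -0.0313, 0.525], [0.0788, -0.1713, -0.0313, 0.6]]' > rows.txt && python3 -m jog rows.txt 0.06 6 >/dev/null; echo '[[0, 0, 0, 0.075], [0, 0, 0, 0.15], [0, 0, 0, 0.185], [0, 0, 0, 0.185], [0, 0, 0, 0.185]]' > rows.txt && python3 -m jog rows.txt
python3 snap.py w5; python3 - <<'E'
from g import *
im=np.load('w5.npz')['im'];c=C('w5')
x=np.array([np.cos(.38),np.sin(.38)]);y=np.array([-x[1],x[0]]);o=np.array([.4473,.0876])+.101*x
P=lambda a,b,z:np.r_[o+a*x+b*y,z]
G=[P(a,b,.04) for a,b in((-.06,-.1),(-.06,.1),(.04,.1),(.04,-.1))]
v=cv2.resize(im[:,:,::-1],(768,576),interpolation=cv2.INTER_CUBIC)
cv2.polylines(v,[np.int32(proj(c,G)*1.5)],True,(0,0,255),1)
for a in(-.035,.009):
  for b in(-.035,.035):
    cv2.polylines(v,[np.int32(proj(c,[P(a+s*.019,b+t*.014,.01) for s,t in((-1,-1),(-1,1),(1,1),(1,-1))])*1.5)],True,(255,0,255),1)
cv2.imwrite('pics/w5.png',v)
for m in mods('w5'):print(np.round(m,3))
print(o)
E
```

```text
time: 19.6
tool_pos: [0.5972, 0.0797, 0.2748]
tcp_rot: [[-0.928, -0.374, -0.002], [-0.374, 0.928, -0.0], [0.002, 0.0, -1.0]]
contact_force: [0.0, -0.2, 0.4]
finger_gap: 0.06
gripper_force: 0.0
[0.597 0.08  0.275] [ 0.46  0.22 -0.1  -0.   -1.25 -1.64]
[ 0.57  -0.175  0.573 36.54  32.651 88.772 78.025]
[0.54109513 0.12506297]
```

View pics/w5.png

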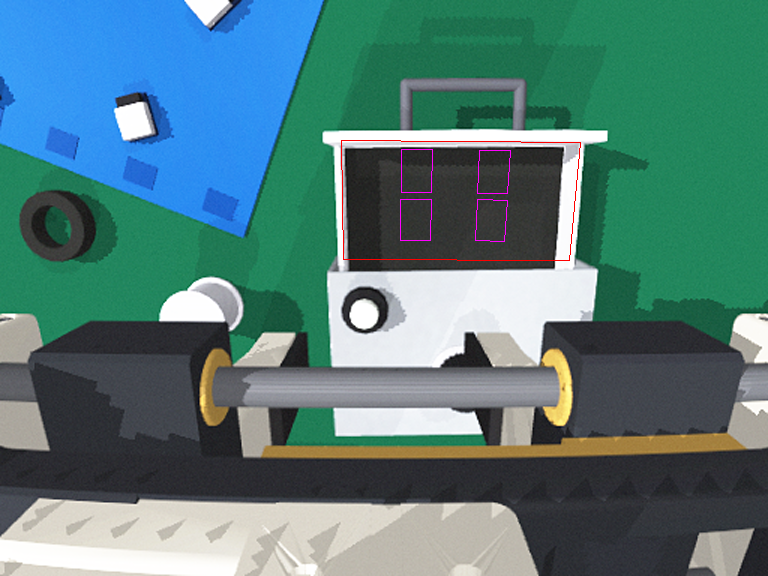

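```bash
python3 -c "
from h import *
print(delta([.570,-.175,.022],.588+1.5708))"
```

```text
[ 0.1202 -0.2261  0.2531 -0.2051]
```

The rows are not in the units I measure in: shifts go in shares of 0.8 m and turns go in shares of 2 rad. I convert before sending: -0.226 m / 0.8 = -0.2825, -0.2 m / 0.8 = -0.25, -0.205 rad / 2 = -0.1025.

```bash
echo '[[0.025, -0.05, 0, 0], [0.05, -0.1, 0, -0.05], [0.075, -0.15, 0, -0.1025], [0.1, -0.2, 0.0375, -0.1025], [0.125, -0.25, 0.0875, -0.1025], [0.15, -0.2825, 0.1375, -0.1025], [0.15, -0.2825, 0.1875, -0.1025], [0.15, -0.2825, 0.2375, -0.1025]]' > rows.txt && python3 -m jog rows.txt 0.046 6 >/dev/null; echo '[[0, 0, 0.0375, 0], [0, 0, 0.0563, 0], [0, 0, 0.0725, 0], [0, 0, 0.0788, 0], [0, 0, 0.0788, 0]]' > rows.txt && python3 -m jog rows.txt; echo '[[0, 0, 0, 0], [0, 0, 0, 0], [0, 0, 0, 0], [0, 0, 0, 0], [0, 0, 0, 0]]' > rows.txt && python3 -m jog rows.txt 0.02 6
```

```text
time: 20.95
tool_pos: [0.5701, -0.1745, 0.0223]
tcp_rot: [[-0.833, -0.553, -0.001], [-0.553, 0.833, -0.0], [0.0, 0.0, -1.0]]
contact_force: [-0.0, 0.2, 0.2]
finger_gap: 0.0461
gripper_force: 0.0
time: 21.45
tool_pos: [0.5707, -0.1746, 0.0235]
tcp_rot: [[-0.833, -0.553, 0.001], [-0.553, 0.833, -0.0], [-0.001, -0.001, -1.0]]
contact_force: [-0.7, 0.6, 7.0]
finger_gap: 0.0277
gripper_force: 6.0
```

To row units: -0.12 m / 0.8 = -0.15, -0.08 m / 0.8 = -0.1.

```bash
echo '[[0, 0, -0.0375, 0], [0, 0, -0.1, 0], [0, 0, -0.15, 0], [0, 0, -0.15, 0]]' > rows.txt && python3 -m jog rows.txt; python3 snap.py w6; python3 -c "
from g import *
print(delta([.4974,.1453,.12],1.951))
for m in mods('w6'):print(np.round(m,3))"
```

```text
time: 21.85
tool_pos: [0.5736, -0.1751, 0.1491]
tcp_rot: [[-0.833, -0.554, 0.01], [-0.554, 0.833, -0.001], [-0.008, -0.007, -1.0]]
contact_force: [0.3, 0.3, -0.8]
finger_gap: 0.028
gripper_force: 6.0
[ 0.572 -0.175  0.146] [ 0.03  0.31 -0.29  0.   -0.96 -1.02]
[-0.1147  0.3079  0.0255  0.2058]
[ 4.53000e-01 -1.38000e-01  2.64900e+00  3.83630e+01  2.88370e+01
  3.62768e+02  1.03021e+02]
[  0.595  -0.332   0.825  36.553  33.038 107.105 115.772]
```

To row units: 0.308 m / 0.8 = 0.385, 0.27 m / 0.8 = 0.3375, 0.206 rad / 2 = 0.103.

```bash
echo '[[-0.0188, 0.0563, 0, 0], [-0.0375, 0.1125, 0, 0], [-0.0625, 0.1688, 0, 0], [-0.0813, 0.225, 0, 0.025], [-0.1, 0.2813, 0, 0.05], [-0.125, 0.3375, 0, 0.075], [-0.1438, 0.385, 0, 0.103], [-0.1438, 0.385, 0, 0.103]]' > rows.txt && python3 -m jog rows.txt >/dev/null;echo '[[0, 0, 0, 0], [0, 0, 0, 0]]' > rows.txt && python3 -m jog rows.txt; python3 -c "
from g import *
print(delta([.4974,.1453,.029],1.951))"
```

```text
time: 22.9
tool_pos: [0.4952, 0.1448, 0.1418]
tcp_rot: [[-0.929, -0.371, -0.001], [-0.371, 0.929, -0.001], [0.002, -0.0, -1.0]]
contact_force: [-0.2, 0.1, -0.9]
finger_gap: 0.0278
gripper_force: 6.0
[-0.0024 -0.0003  0.1128 -0.0003]
```

To row units: 0.108 m / 0.8 = 0.135, 0.106 m / 0.8 = 0.1325.

```bash
echo '[[-0.0025, 0, 0.0375, 0], [-0.0025, 0, 0.075, 0], [-0.0025, 0, 0.1063, 0], [-0.0025, 0, 0.125, 0], [-0.0025, 0, 0.1325, 0], [-0.0025, 0, 0.135, 0], [-0.0025, 0, 0.135, 0]]' > rows.txt && python3 -m jog rows.txt; echo '[[0, 0, 0.0013, 0], [0, 0, 0.0025, 0], [0, 0, 0.0025, 0]]' > rows.txt && python3 -m jog rows.txt
```

```text
time: 23.6
tool_pos: [0.4979, 0.1459, 0.0349]
tcp_rot: [[-0.929, -0.37, 0.0], [-0.37, 0.929, 0.0], [-0.0, -0.0, -1.0]]
contact_force: [0.2, 0.0, 0.5]
finger_gap: 0.0281
gripper_force: 6.0
time: 23.9
tool_pos: [0.4977, 0.1465, 0.033]
tcp_rot: [[-0.929, -0.371, 0.001], [-0.371, 0.929, 0.001], [-0.001, 0.0, -1.0]]
contact_force: [-0.2, 0.4, 0.0]
finger_gap: 0.0277
gripper_force: 6.0
```

To row units: 0.002 m / 0.8 = 0.0025, 0.001 m / 0.8 = 0.0013.

```bash
echo '[[0, 0, 0.0013, 0], [0, 0, 0.0025, 0], [0, 0, 0.0025, 0]]' > rows.txt && python3 -m jog rows.txt; echo '[[0, 0, 0, 0], [0, 0, 0, 0], [0, 0, 0, 0]]' > rows.txt && python3 -m jog rows.txt 0.04; echo '[[0, 0, -0.05, 0], [0, 0, -0.1125, 0], [0, 0, -0.175, 0], [0, 0, -0.225, 0], [0, 0, -0.225, 0], [0, 0, -0.225, 0]]' > rows.txt && python3 -m jog rows.txt 0.046; python3 -c "
from g import *
print(delta([.58,-.10,.22],1.951))"
```

```text
time: 24.2
tool_pos: [0.4975, 0.1464, 0.0305]
tcp_rot: [[-0.929, -0.371, 0.0], [-0.371, 0.929, 0.0], [-0.0, 0.0, -1.0]]
contact_force: [0.3, 0.7, -0.8]
finger_gap: 0.0279
gripper_force: 6.0
time: 24.5
tool_pos: [0.4975, 0.1464, 0.0306]
tcp_rot: [[-0.929, -0.371, -0.0], [-0.371, 0.929, -0.0], [0.0, -0.0, -1.0]]
contact_force: [-0.2, -0.2, 0.4]
finger_gap: 0.0393
gripper_force: 0.0
time: 25.1
tool_pos: [0.4977, 0.1466, 0.2117]
tcp_rot: [[-0.929, -0.371, 0.002], [-0.371, 0.929, 0.002], [-0.003, 0.001, -1.0]]
contact_force: [-0.5, 0.2, -1.2]
finger_gap: 0.0461
gripper_force: 0.0
[ 0.0149 -0.2596 -0.0086 -0.0006]
```

To row units: -0.26 m / 0.8 = -0.325, -0.25 m / 0.8 = -0.3125, 0.38 rad / 2 = 0.19.

```bash
echo '[[0, -0.0625, 0, 0], [0, -0.125, 0, 0.025], [0.0125, -0.1875, 0, 0.075], [0.0125, -0.25, -0.0125, 0.125], [0.0188, -0.3125, -0.0125, 0.175], [0.0188, -0.325, -0.0125, 0.19], [0.0188, -0.325, -0.0125, 0.19], [0.0188, -0.325, -0.0125, 0.19]]' > rows.txt && python3 -m jog rows.txt; python3 snap.py w7; python3 -c "
from g import *
M=mods('w7')
for m in M:print(np.round(m,3),delta([m[0],m[1],.022],m[2]+np.pi/2))
cv2.imwrite('pics/w7.png',cv2.resize(np.load('w7.npz')['im'][:,:,::-1],(768,576)))"
```

```text
time: 25.9
tool_pos: [0.5792, -0.1005, 0.2191]
tcp_rot: [[-1.0, 0.0, -0.003], [0.0, 1.0, 0.0], [0.003, 0.0, -1.0]]
contact_force: [-0.6, 0.9, 0.3]
finger_gap: 0.046
gripper_force: 0.0
[ 0.579 -0.1    0.22 ] [ 0.16  0.23 -0.22 -0.   -1.13 -1.73]
[ 4.53000e-01 -1.38000e-01  2.66900e+00  3.67840e+01  2.88910e+01
  2.23887e+02  6.38180e+01] [ 0.1263 -0.038   0.1977  0.474 ]
[ 0.459 -0.311  0.309 37.115 33.258 76.493 73.393] [ 0.1198 -0.2106  0.1977 -0.3081]
[  0.595  -0.333   0.804  36.934  34.213  74.853 186.974] [-0.0163 -0.2326  0.1975 -0.8025]
```

View pics/w7.png

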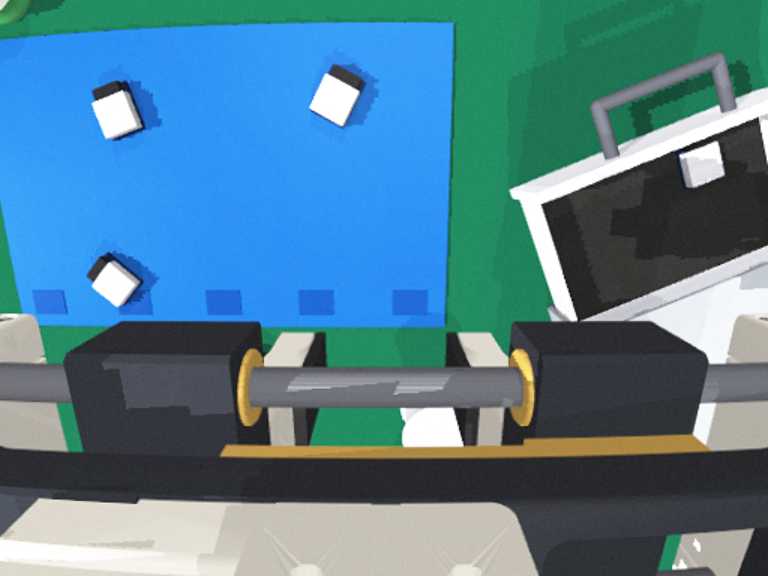

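To row units: 0.197 m / 0.8 = 0.2463, -0.038 m / 0.8 = -0.0475, 0.485 rad / 2 = 0.2425.

```bash
echo '[[0.05, -0.0125, 0.025, 0.06], [0.1, -0.0375, 0.075, 0.125], [0.1575, -0.0475, 0.125, 0.19], [0.1575, -0.0475, 0.1625, 0.2425], [0.1575, -0.0475, 0.2, 0.2425], [0.1575, -0.0475, 0.225, 0.2425], [0.1575, -0.0475, 0.2375, 0.2425], [0.1575, -0.0475, 0.2463, 0.2425]]' > rows.txt && python3 -m jog rows.txt 0.046 6 >/dev/null; echo '[[0, 0, 0, 0], [0, 0, 0, 0]]' > rows.txt && python3 -m jog rows.txt;python3 -c "
from g import *
print(delta([.453,-.138,.022],1.082))"
```

```text
time: 26.95
tool_pos: [0.4546, -0.1383, 0.0242]
tcp_rot: [[-0.885, 0.466, 0.001], [0.466, 0.885, 0.0], [-0.001, 0.001, -1.0]]
contact_force: [-0.7, -0.3, -0.2]
finger_gap: 0.0458
gripper_force: 0.0
[ 0.0016 -0.0005  0.0022  0.0044]
```

To row units: 0.002 m / 0.8 = 0.0025, 0.001 m / 0.8 = 0.0013.

```bash
echo '[[0.0013, 0, 0.0025, 0], [0.0013, 0, 0.0025, 0], [0.0013, 0, 0.0025, 0], [0.0013, 0, 0.0025, 0], [0.0013, 0, 0.0025, 0], [0.0013, 0, 0.0025, 0]]' > rows.txt && python3 -m jog rows.txt 0.02 6; echo '[[0, 0, -0.0375, 0], [0, 0, -0.1, 0], [0, 0.0375, -0.15, 0], [0.0125, 0.0875, -0.15, -0.075], [0.0188, 0.1375, -0.15, -0.15], [0.025, 0.1875, -0.15, -0.225], [0.0375, 0.2375, -0.15, -0.3], [0.05, 0.2813, -0.15, -0.375]]' > rows.txt && python3 -m jog rows.txt;echo '[[0, 0, 0, -0.06], [0, 0, 0, -0.06], [0, 0, 0, -0.06]]' > rows.txt && python3 -m jog rows.txt; python3 -c "
from g import *
print(delta([.5234,.0803,.0305],1.951))"
```

```text
time: 27.55
tool_pos: [0.4533, -0.1382, 0.0219]
tcp_rot: [[-0.885, 0.466, 0.0], [0.466, 0.885, -0.0], [-0.0, 0.0, -1.0]]
contact_force: [-2.1, 1.5, 6.3]
finger_gap: 0.0281
gripper_force: 6.0
time: 28.35
tool_pos: [0.5229, 0.0813, 0.1415]
tcp_rot: [[-0.963, -0.268, 0.0], [-0.268, 0.963, 0.0], [-0.0, 0.0, -1.0]]
contact_force: [0.6, -0.2, 0.3]
finger_gap: 0.0282
gripper_force: 6.0
time: 28.65
tool_pos: [0.5222, 0.0792, 0.1412]
tcp_rot: [[-0.928, -0.372, -0.001], [-0.372, 0.928, -0.0], [0.001, 0.0, -1.0]]
contact_force: [0.2, -0.6, -0.8]
finger_gap: 0.0279
gripper_force: 6.0
[-0.0016  0.0006  0.1107  0.0009]
```

To row units: 0.111 m / 0.8 = 0.1388, 0.03 m / 0.8 = 0.0375.

```bash
echo '[[-0.0019, 0, 0.0375, 0], [-0.0019, 0, 0.075, 0], [-0.0019, 0, 0.1063, 0], [-0.0019, 0, 0.125, 0], [-0.0019, 0, 0.135, 0], [-0.0019, 0, 0.1388, 0], [-0.0019, 0, 0.1388, 0], [-0.0019, 0, 0.1388, 0]]' > rows.txt && python3 -m jog rows.txt;  echo '[[0, 0, 0, 0], [0, 0, 0, 0], [0, 0, 0, 0]]' > rows.txt && python3 -m jog rows.txt 0.04; echo '[[0, 0, -0.05, 0], [0, 0, -0.1125, 0], [0, 0, -0.175, 0], [0, 0, -0.225, 0], [0, 0, -0.225, 0], [0, 0, -0.225, 0]]' > rows.txt && python3 -m jog rows.txt 0.046; python3 -c "
from g import *
print(delta([.58,-.16,.22],1.571))"
```

```text
time: 29.45
tool_pos: [0.5246, 0.0802, 0.0314]
tcp_rot: [[-0.927, -0.375, 0.001], [-0.375, 0.927, 0.001], [-0.001, 0.0, -1.0]]
contact_force: [0.1, -0.2, -0.2]
finger_gap: 0.028
gripper_force: 6.0
time: 29.75
tool_pos: [0.5243, 0.0803, 0.031]
tcp_rot: [[-0.927, -0.375, 0.001], [-0.375, 0.927, 0.0], [-0.001, 0.0, -1.0]]
contact_force: [0.5, -0.1, 0.2]
finger_gap: 0.0393
gripper_force: 0.0
time: 30.35
tool_pos: [0.5242, 0.0804, 0.2118]
tcp_rot: [[-0.927, -0.375, 0.002], [-0.375, 0.927, 0.002], [-0.003, 0.001, -1.0]]
contact_force: [-0.3, -0.2, 0.6]
finger_gap: 0.0459
gripper_force: 0.0
[ 0.0385 -0.2437 -0.0084  0.3845]
```

To row units: -0.243 m / 0.8 = -0.3038, -0.2 m / 0.8 = -0.25, 0.384 rad / 2 = 0.192.

```bash
echo '[[0, -0.0625, 0, 0], [0.0125, -0.125, 0, 0.025], [0.025, -0.1875, 0, 0.075], [0.0375, -0.25, -0.0125, 0.125], [0.0475, -0.3038, -0.0125, 0.175], [0.0475, -0.3038, -0.0125, 0.192], [0.0475, -0.3038, -0.0125, 0.192], [0.0475, -0.3038, -0.0125, 0.192]]' > rows.txt && python3 -m jog rows.txt >/dev/null; python3 snap.py w8; python3 -c "
from g import *
M=mods('w8')
for m in M:print(np.round(m,3),delta([m[0],m[1],.022],m[2]+np.pi/2))"
```

```text
[ 0.58  -0.159  0.22 ] [ 0.06  0.25 -0.19 -0.   -1.13 -1.63]
[  0.46   -0.311   0.288  37.209  30.536 125.316  71.62 ] [ 0.1198 -0.1522  0.1978 -0.2855]
[  0.596  -0.333   0.806  36.66   31.808 119.525 186.825] [-0.0164 -0.1739  0.1975 -0.8035]
```

To row units: 0.198 m / 0.8 = 0.2475, 0.193 m / 0.8 = 0.2413, -0.295 rad / 2 = -0.1475.

```bash
echo '[[0.0375, -0.05, 0.0125, -0.05], [0.075, -0.1, 0.05, -0.1], [0.1125, -0.15, 0.1, -0.1475], [0.15, -0.19, 0.15, -0.1475], [0.15, -0.19, 0.2, -0.1475], [0.15, -0.19, 0.225, -0.1475], [0.15, -0.19, 0.2413, -0.1475], [0.15, -0.19, 0.2475, -0.1475]]' > rows.txt && python3 -m jog rows.txt 0.046 6 >/dev/null; echo '[[0, 0, 0, 0], [0, 0, 0, 0]]' > rows.txt && python3 -m jog rows.txt;python3 -c "
from g import *
print(delta([.4595,-.311,.022],1.866))"
```

```text
time: 32.2
tool_pos: [0.4619, -0.3112, 0.0242]
tcp_rot: [[-0.956, -0.293, 0.003], [-0.293, 0.956, -0.001], [-0.002, -0.002, -1.0]]
contact_force: [0.0, 0.0, 0.3]
finger_gap: 0.0461
gripper_force: 0.0
[0.0023 0.0009 0.0022 0.0024]
```

To row units: 0.002 m / 0.8 = 0.0025, 0.001 m / 0.8 = 0.0013.

```bash
echo '[[0.0025, 0.0013, 0.0025, 0], [0.0025, 0.0013, 0.0025, 0], [0.0025, 0.0013, 0.0025, 0], [0.0025, 0.0013, 0.0025, 0], [0.0025, 0.0013, 0.0025, 0], [0.0025, 0.0013, 0.0025, 0]]' > rows.txt && python3 -m jog rows.txt 0.02 6; echo '[[0, 0, -0.0375, 0], [0, 0, -0.1, 0], [-0.0125, 0.0375, -0.15, 0], [-0.0375, 0.0875, -0.15, 0], [-0.0625, 0.1375, -0.15, 0], [-0.0938, 0.1875, -0.15, 0], [-0.1188, 0.2375, -0.15, 0], [-0.1438, 0.2875, -0.15, 0]]' > rows.txt && python3 -m jog rows.txt;echo '[[-0.025, 0.05, 0, 0], [-0.05, 0.1, 0, 0], [-0.075, 0.15, 0, -0.02], [-0.1, 0.2, 0, -0.0415], [-0.1225, 0.2475, 0, -0.0415], [-0.1225, 0.2475, 0, -0.0415], [-0.1225, 0.2475, 0, -0.0415]]' > rows.txt && python3 -m jog rows.txt; python3 -c "
from g import *
print(delta([.5373,.1612,.0305],1.951))"
```

```text
time: 32.8
tool_pos: [0.4583, -0.3111, 0.0212]
tcp_rot: [[-0.957, -0.292, 0.001], [-0.292, 0.957, -0.0], [-0.001, -0.0, -1.0]]
contact_force: [-1.1, 2.3, 6.5]
finger_gap: 0.0278
gripper_force: 6.0
time: 33.6
tool_pos: [0.501, -0.0558, 0.1408]
tcp_rot: [[-0.957, -0.291, 0.001], [-0.291, 0.957, 0.0], [-0.001, -0.0, -1.0]]
contact_force: [0.3, 0.3, 0.1]
finger_gap: 0.028
gripper_force: 6.0
time: 34.3
tool_pos: [0.5366, 0.1612, 0.1401]
tcp_rot: [[-0.929, -0.371, -0.001], [-0.371, 0.929, -0.0], [0.001, -0.0, -1.0]]
contact_force: [-0.6, -0.8, 0.0]
finger_gap: 0.0279
gripper_force: 6.0
[-0.0008 -0.0002  0.1096  0.0002]
```

To row units: 0.11 m / 0.8 = 0.1375, 0.106 m / 0.8 = 0.1325.

```bash
echo '[[-0.0013, 0, 0.0375, 0], [-0.0013, 0, 0.075, 0], [-0.0013, 0, 0.1063, 0], [-0.0013, 0, 0.125, 0], [-0.0013, 0, 0.1325, 0], [-0.0013, 0, 0.1375, 0], [-0.0013, 0, 0.1375, 0], [-0.0013, 0, 0.1375, 0]]' > rows.txt && python3 -m jog rows.txt;  echo '[[0, 0, 0, 0], [0, 0, 0, 0], [0, 0, 0, 0]]' > rows.txt && python3 -m jog rows.txt 0.04; echo '[[0, 0, -0.05, 0], [0, 0, -0.1125, 0], [0, 0, -0.175, 0], [0, 0, -0.225, 0], [0, 0, -0.225, 0], [0, 0, -0.225, 0]]' > rows.txt && python3 -m jog rows.txt 0.046; python3 -c "
from g import *
print(delta([.62,-.24,.22],1.951))"
```

```text
time: 35.1
tool_pos: [0.5384, 0.1608, 0.0314]
tcp_rot: [[-0.929, -0.37, 0.001], [-0.37, 0.929, 0.001], [-0.001, 0.0, -1.0]]
contact_force: [0.2, 1.2, -0.7]
finger_gap: 0.0279
gripper_force: 6.0
time: 35.4
tool_pos: [0.5381, 0.161, 0.031]
tcp_rot: [[-0.929, -0.37, 0.001], [-0.37, 0.929, 0.0], [-0.001, 0.0, -1.0]]
contact_force: [-0.3, -0.1, -0.9]
finger_gap: 0.039
gripper_force: 0.0
time: 36.0
tool_pos: [0.5381, 0.1611, 0.2119]
tcp_rot: [[-0.929, -0.37, 0.002], [-0.37, 0.929, 0.002], [-0.003, 0.001, -1.0]]
contact_force: [-0.6, -0.2, -0.3]
finger_gap: 0.046
gripper_force: 0.0
[ 0.0722 -0.403  -0.0087 -0.0014]
```

To row units: -0.37 m / 0.8 = -0.4625, -0.34 m / 0.8 = -0.425.

```bash
echo '[[0.0125, -0.0625, 0, 0], [0.025, -0.125, 0, 0], [0.0375, -0.1875, 0, 0], [0.05, -0.25, -0.0125, 0], [0.0625, -0.3125, -0.0125, 0], [0.075, -0.375, -0.0125, 0], [0.0813, -0.425, -0.0125, 0], [0.0875, -0.4625, -0.0125, 0]]' > rows.txt && python3 -m jog rows.txt >/dev/null; echo '[[0, -0.0375, 0, 0.075], [0, -0.0375, 0, 0.15], [0, -0.0375, 0, 0.19], [0, -0.0375, 0, 0.19], [0, -0.0375, 0, 0.19]]' > rows.txt && python3 -m jog rows.txt >/dev/null; python3 snap.py w9; python3 -c "
from g import *
M=mods('w9')
for m in M:print(np.round(m,3),delta([m[0],m[1],.022],m[2]+np.pi/2))"
```

```text
[ 0.62  -0.237  0.22 ] [-0.07  0.35 -0.04 -0.   -1.18 -1.5 ]
[  0.596  -0.332   0.826  36.065  30.267 178.55  153.903] [ 0.0241 -0.096   0.1976 -0.8244]
```

To row units: 0.198 m / 0.8 = 0.2475, 0.19 m / 0.8 = 0.2375, -0.825 rad / 2 = -0.4125.

```bash
echo '[[0.0125, -0.05, 0, -0.075], [0.03, -0.1, 0.0375, -0.15], [0.03, -0.12, 0.075, -0.225], [0.03, -0.12, 0.125, -0.3], [0.03, -0.12, 0.175, -0.375], [0.03, -0.12, 0.2188, -0.4125], [0.03, -0.12, 0.2375, -0.4125], [0.03, -0.12, 0.2475, -0.4125]]' > rows.txt && python3 -m jog rows.txt 0.046 6 >/dev/null; echo '[[0, 0, 0, 0], [0, 0, 0, 0]]' > rows.txt && python3 -m jog rows.txt;python3 -c "
from g import *
print(delta([.596,-.332,.0215],2.397))"
```

```text
time: 38.35
tool_pos: [0.5979, -0.333, 0.0243]
tcp_rot: [[-0.68, -0.734, 0.002], [-0.734, 0.68, -0.001], [-0.001, -0.002, -1.0]]
contact_force: [0.3, 1.2, 0.2]
finger_gap: 0.0459
gripper_force: 0.0
[ 0.0005  0.0021  0.0028 -0.0026]
```

To row units: 0.002 m / 0.8 = 0.0025, 0.0005 m / 0.8 = 0.0006.

```bash
echo '[[0.0006, 0.0025, 0.0025, 0], [0.0006, 0.0025, 0.0025, 0], [0.0006, 0.0025, 0.0025, 0], [0.0006, 0.0025, 0.0025, 0], [0.0006, 0.0025, 0.0025, 0], [0.0006, 0.0025, 0.0025, 0]]' > rows.txt && python3 -m jog rows.txt 0.02 6; echo '[[0, 0, -0.0375, 0], [0, 0, -0.1, 0], [-0.025, 0.025, -0.15, 0], [-0.0625, 0.0625, -0.15, 0], [-0.1, 0.1, -0.15, 0], [-0.1375, 0.1375, -0.15, 0], [-0.175, 0.175, -0.15, 0], [-0.2, 0.2125, -0.15, 0]]' > rows.txt && python3 -m jog rows.txt;echo '[[-0.0375, 0.0375, 0, 0.05], [-0.075, 0.075, 0, 0.1], [-0.1125, 0.1125, 0, 0.15], [-0.15, 0.15, 0, 0.2], [-0.165, 0.1813, 0, 0.223], [-0.165, 0.1813, 0, 0.223], [-0.165, 0.1813, 0, 0.223]]' > rows.txt && python3 -m jog rows.txt; python3 -c "
from g import *
print(delta([.5633,.0962,.0305],1.951))"
```

```text
time: 38.95
tool_pos: [0.5952, -0.3318, 0.0214]
tcp_rot: [[-0.679, -0.734, 0.001], [-0.734, 0.679, -0.0], [-0.0, -0.001, -1.0]]
contact_force: [-1.5, 0.3, 6.4]
finger_gap: 0.0283
gripper_force: 6.0
time: 39.75
tool_pos: [0.579, -0.0968, 0.1406]
tcp_rot: [[-0.679, -0.734, 0.001], [-0.734, 0.679, 0.0], [-0.0, -0.0, -1.0]]
contact_force: [1.1, -0.4, -0.2]
finger_gap: 0.028
gripper_force: 6.0
time: 40.45
tool_pos: [0.5618, 0.0971, 0.1405]
tcp_rot: [[-0.929, -0.371, -0.0], [-0.371, 0.929, -0.0], [0.0, 0.0, -1.0]]
contact_force: [0.1, -0.6, -0.2]
finger_gap: 0.0278
gripper_force: 6.0
[-0.001  -0.0014  0.11   -0.0003]
```

To row units: 0.11 m / 0.8 = 0.1375, 0.106 m / 0.8 = 0.1325.

```bash
echo '[[0, -0.0019, 0.0375, 0], [0, -0.0019, 0.075, 0], [0, -0.0019, 0.1063, 0], [0, -0.0019, 0.125, 0], [0, -0.0019, 0.1325, 0], [0, -0.0019, 0.1375, 0], [0, -0.0019, 0.1375, 0], [0, -0.0019, 0.1375, 0]]' > rows.txt && python3 -m jog rows.txt;  echo '[[0, 0, 0, 0], [0, 0, 0, 0], [0, 0, 0, 0]]' > rows.txt && python3 -m jog rows.txt 0.04; echo '[[0, 0, -0.05, 0], [0, 0, -0.1125, 0], [0, 0, -0.175, 0], [0, 0, -0.225, 0], [-0.0625, 0, -0.275, 0], [-0.125, 0, -0.275, 0], [-0.125, 0, -0.275, 0], [-0.125, 0, -0.275, 0]]' > rows.txt && python3 -m jog rows.txt 0.046; python3 snap.py w10; python3 -c "
from g import *
cv2.imwrite('pics/w10.png',cv2.resize(np.load('w10.npz')['im'][:,:,::-1],(768,576)))
print(delta([.4473,.0876,.05],.38))"
```

```text
time: 41.25
tool_pos: [0.5632, 0.0951, 0.0314]
tcp_rot: [[-0.929, -0.369, 0.001], [-0.369, 0.929, 0.001], [-0.001, 0.0, -1.0]]
contact_force: [-0.1, -0.1, 0.8]
finger_gap: 0.0279
gripper_force: 6.0
time: 41.55
tool_pos: [0.5629, 0.0953, 0.031]
tcp_rot: [[-0.929, -0.369, 0.001], [-0.369, 0.929, 0.0], [-0.001, 0.0, -1.0]]
contact_force: [1.0, -1.1, -0.2]
finger_gap: 0.0395
gripper_force: 0.0
time: 42.35
tool_pos: [0.6567, 0.1326, 0.2496]
tcp_rot: [[-0.929, -0.369, -0.001], [-0.369, 0.929, -0.0], [0.001, 0.0, -1.0]]
contact_force: [-0.1, -0.3, 0.2]
finger_gap: 0.0461
gripper_force: 0.0
[0.655 0.132 0.249] [ 0.49  0.34  0.01 -0.   -1.24 -1.68]
[0.2095 0.0354 0.1998 1.5684]
```

View pics/w10.png

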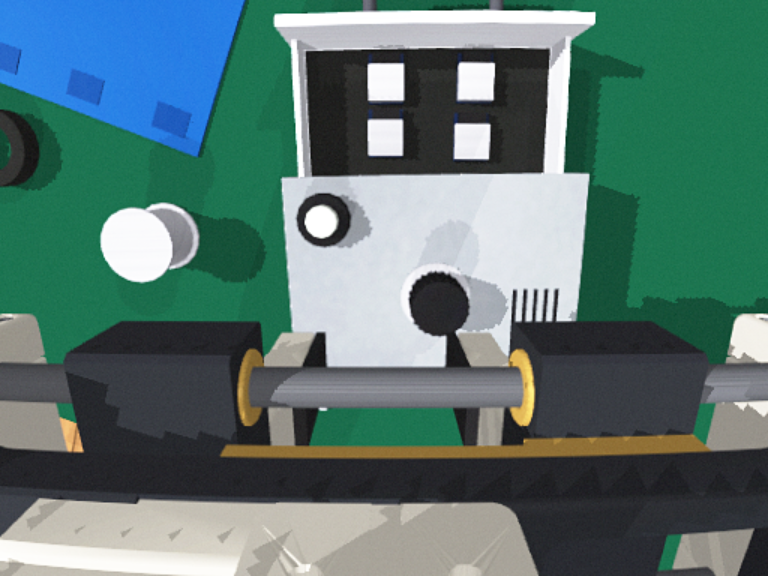

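To row units: 0.21 m / 0.8 = 0.2625, 0.15 m / 0.8 = 0.1875, -0.15 rad / 2 = -0.075.

```bash
echo '[[0.0375, 0.0063, 0, -0.075], [0.075, 0.0125, 0, -0.15], [0.1125, 0.0188, 0, -0.225], [0.15, 0.025, 0, -0.3], [0.1875, 0.0313, 0, -0.375], [0.225, 0.0375, 0, -0.45], [0.2625, 0.0438, 0, -0.525], [0.2625, 0.0438, 0.05, -0.6]]' > rows.txt && python3 -m jog rows.txt 0.02 10 >/dev/null; echo '[[0, 0, 0, -0.075], [0, 0, 0.025, -0.15], [0, 0, 0.0625, -0.185], [0, 0, 0.0625, -0.185], [0, 0, 0.0625, -0.185]]' > rows.txt && python3 -m jog rows.txt; python3 -c "
from g import *
print(delta([.4470,.0873,.05],.38),state()['q'][5])"
```

```text
time: 43.7
tool_pos: [0.4467, 0.0864, 0.1609]
tcp_rot: [[0.366, -0.931, -0.001], [-0.931, -0.366, -0.001], [0.001, 0.001, -1.0]]
contact_force: [0.3, 0.9, 1.4]
finger_gap: 0.02
gripper_force: 0.0
[-0.0008 -0.0007  0.1109 -0.005 ] -0.2517768658737116
```

To row units: 0.111 m / 0.8 = 0.1388, 0.108 m / 0.8 = 0.135, -0.005 rad / 2 = -0.0025.

```bash
echo '[[-0.0013, 0, 0.0375, -0.0025], [-0.0013, 0, 0.075, -0.0025], [-0.0013, 0, 0.1063, -0.0025], [-0.0013, 0, 0.125, -0.0025], [-0.0013, 0, 0.135, -0.0025], [-0.0013, 0, 0.1388, -0.0025], [-0.0013, 0, 0.1388, -0.0025]]' > rows.txt && python3 -m jog rows.txt; echo '[[0, 0, 0, 0], [0, 0, 0, 0], [0, -0.0063, 0, 0], [0, -0.0188, 0, 0], [0, -0.0313, 0, 0], [0, -0.0438, 0, 0], [0, -0.0563, 0, 0], [0, -0.0688, 0, 0]]' > rows.txt && python3 -m jog rows.txt 0.016 10; echo '[[0, -0.0125, 0, 0], [0, -0.025, 0, 0], [0, -0.0375, 0, 0], [0, -0.0475, 0, 0], [0, -0.0538, 0, 0], [0, -0.0563, 0, 0], [0, -0.0563, 0, 0]]' > rows.txt && python3 -m jog rows.txt
```

```text
time: 44.4
tool_pos: [0.4476, 0.0883, 0.0503]
tcp_rot: [[0.372, -0.928, 0.001], [-0.928, -0.372, 0.001], [-0.0, -0.001, -1.0]]
contact_force: [0.2, -0.4, -0.1]
finger_gap: 0.0199
gripper_force: 0.0
time: 45.2
tool_pos: [0.499, 0.1088, 0.0494]
tcp_rot: [[0.373, -0.928, -0.0], [-0.928, -0.373, -0.0], [0.0, 0.0, -1.0]]
contact_force: [-2.0, 0.5, -0.0]
finger_gap: 0.0159
gripper_force: 0.9
time: 45.9
tool_pos: [0.5404, 0.1254, 0.0496]
tcp_rot: [[0.373, -0.928, 0.001], [-0.928, -0.373, 0.0], [0.0, -0.001, -1.0]]
contact_force: [0.3, -0.9, 0.4]
finger_gap: 0.0161
gripper_force: 0.0
```

To row units: -0.0045 m / 0.8 = -0.0056, -0.004 m / 0.8 = -0.005.

```bash
echo '[[0, -0.0025, 0, 0], [0, -0.005, 0, 0], [0, -0.0056, 0, 0], [0, -0.0056, 0, 0]]' > rows.txt && python3 -m jog rows.txt; echo '[[0, -0.0013, 0, 0], [0, -0.0019, 0, 0], [0, -0.0019, 0, 0]]' > rows.txt && python3 -m jog rows.txt
```

```text
time: 46.3
tool_pos: [0.5427, 0.1262, 0.0494]
tcp_rot: [[0.372, -0.928, -0.002], [-0.928, -0.372, -0.001], [0.0, 0.003, -1.0]]
contact_force: [-5.5, -0.3, 3.0]
finger_gap: 0.0156
gripper_force: 2.6
time: 46.6
tool_pos: [0.5429, 0.1262, 0.0492]
tcp_rot: [[0.372, -0.928, -0.005], [-0.928, -0.372, -0.002], [0.0, 0.005, -1.0]]
contact_force: [-8.3, -2.0, 6.2]
finger_gap: 0.0158
gripper_force: 4.5
```

To row units: -0.128 m / 0.8 = -0.16, -0.12 m / 0.8 = -0.15.

```bash
echo '[[0, 0.0038, 0, 0], [0, 0.0075, 0, 0], [0, 0.0075, -0.0375, 0], [0, 0.0075, -0.0875, 0], [0, 0.0075, -0.1375, 0], [0, -0.05, -0.15, 0], [0, -0.1, -0.15, 0], [0, -0.16, -0.15, 0]]' > rows.txt && python3 -m jog rows.txt 0.07 30 >/dev/null
echo '[[0, 0, 0, 0], [0, 0, 0, 0]]' > rows.txt && python3 -m jog rows.txt;python3 -c "
from h import *
print(delta([.6642,.1745,.1003],.38))"
```

```text
time: 47.6
tool_pos: [0.6648, 0.1754, 0.1682]
tcp_rot: [[0.373, -0.928, -0.001], [-0.928, -0.373, -0.001], [0.0, 0.001, -1.0]]
contact_force: [0.0, -0.4, -1.2]
finger_gap: 0.0698
gripper_force: 0.0
[0.0006 0.0008 0.0679 0.0017]
```

To row units: 0.068 m / 0.8 = 0.085, 0.062 m / 0.8 = 0.0775.

```bash
echo '[[0, 0.0013, 0.0375, 0], [0, 0.0013, 0.0625, 0], [0, 0.0013, 0.0775, 0], [0, 0.0013, 0.085, 0], [0, 0.0013, 0.085, 0]]' > rows.txt && python3 -m jog rows.txt >/dev/null
echo '[[0, 0, 0, 0], [0, 0, 0, 0], [0, 0, 0, 0], [0, 0, 0, 0], [0, 0, 0, 0], [0, 0, 0, 0], [0, 0, 0, 0]]' > rows.txt && python3 -m jog rows.txt 0.035 8; echo '[[0, 0, 0, 0], [0, 0, 0, 0]]' > rows.txt && python3 -m jog rows.txt 0.035 30
```

```text
time: 48.8
tool_pos: [0.6636, 0.175, 0.1019]
tcp_rot: [[0.373, -0.928, 0.001], [-0.928, -0.373, 0.0], [0.0, -0.001, -1.0]]
contact_force: [-0.6, -0.5, 2.6]
finger_gap: 0.0396
gripper_force: 8.0
time: 49.0
tool_pos: [0.6636, 0.175, 0.1019]
tcp_rot: [[0.373, -0.928, 0.001], [-0.928, -0.373, 0.0], [0.0, -0.001, -1.0]]
contact_force: [-0.9, -0.5, 4.5]
finger_gap: 0.0394
gripper_force: 30.0
```

To row units: 0.8 rad / 2 = 0.4.

```bash
echo '[[0, 0, 0, 0.05], [0, 0, 0, 0.1], [0, 0, 0, 0.15], [0, 0, 0, 0.2], [0, 0, 0, 0.25], [0, 0, 0, 0.3], [0, 0, 0, 0.35], [0, 0, 0, 0.4]]' > rows.txt && python3 -m jog rows.txt; echo '[[0, 0, 0, 0.05], [0, 0, 0, 0.1], [0, 0, 0, 0.15], [0, 0, 0, 0.2], [0, 0, 0, 0.25], [0, 0, 0, 0.3], [0, 0, 0, 0.35], [0, 0, 0, 0.3855]]' > rows.txt && python3 -m jog rows.txt;echo '[[0, 0, 0, 0], [0, 0, 0, 0]]' > rows.txt && python3 -m jog rows.txt
```

```text
time: 49.8
tool_pos: [0.6634, 0.175, 0.1019]
tcp_rot: [[-0.409, -0.912, 0.0], [-0.912, 0.409, 0.0], [-0.0, -0.0, -1.0]]
contact_force: [-1.2, 0.7, 4.7]
finger_gap: 0.0393
gripper_force: 30.0
time: 50.6
tool_pos: [0.6633, 0.1751, 0.1019]
tcp_rot: [[-0.929, -0.369, 0.0], [-0.369, 0.929, 0.0], [-0.0, 0.0, -1.0]]
contact_force: [-2.1, 1.4, 5.0]
finger_gap: 0.0391
gripper_force: 30.0
time: 50.8
tool_pos: [0.6633, 0.1751, 0.1019]
tcp_rot: [[-0.927, -0.374, 0.0], [-0.374, 0.927, 0.0], [-0.0, 0.0, -1.0]]
contact_force: [-1.7, 1.4, 4.6]
finger_gap: 0.039
gripper_force: 30.0
```

To row units: -0.08 m / 0.8 = -0.1, -0.07 m / 0.8 = -0.0875, -0.4 rad / 2 = -0.2.

```bash
echo '[[0, 0, 0, 0], [0, 0, 0, 0], [0, 0, 0, 0], [0, 0, -0.0375, 0], [0, 0, -0.0875, 0], [0.0375, 0, -0.1, -0.05], [0.075, 0, -0.1, -0.125], [0.1, 0, -0.1, -0.2]]' > rows.txt && python3 -m jog rows.txt 0.07 8 >/dev/null; echo '[[0, 0, 0, -0.075], [0, 0, 0, -0.15], [0, 0, 0, -0.225], [0, 0, 0, -0.3], [0, 0, 0, -0.375], [0, 0, 0, -0.45], [0, 0, 0, -0.525], [0, 0, 0, -0.5855]]' > rows.txt && python3 -m jog rows.txt 0.02 20 >/dev/null; echo '[[0, 0, 0, 0], [0, 0, 0, 0]]' > rows.txt && python3 -m jog rows.txt ;python3 -c "
from h import *
print(delta([.5402,.1247,.05],.38))"
```

```text
time: 52.6
tool_pos: [0.589, 0.1449, 0.1814]
tcp_rot: [[0.369, -0.929, -0.0], [-0.929, -0.369, -0.0], [0.0, 0.0, -1.0]]
contact_force: [0.6, -0.4, -0.2]
finger_gap: 0.0204
gripper_force: 0.0
[ 0.0008  0.0528  0.1314 -0.0016]
```

To row units: 0.131 m / 0.8 = 0.1638, 0.122 m / 0.8 = 0.1525.

```bash
echo '[[0.0013, 0.0375, 0, 0], [0.0013, 0.0663, 0, 0], [0.0013, 0.0663, 0.05, 0], [0.0013, 0.0663, 0.1, 0], [0.0013, 0.0663, 0.1375, 0], [0.0013, 0.0663, 0.1525, 0], [0.0013, 0.0663, 0.1638, 0], [0.0013, 0.0663, 0.1638, 0]]' > rows.txt && python3 -m jog rows.txt>/dev/null; echo '[[0, 0, 0, 0], [0, 0.005, 0, 0], [0, 0.01, 0, 0], [0, 0.015, 0, 0], [0, 0.0175, 0, 0], [0, 0.0175, 0, 0]]' > rows.txt && python3 -m jog rows.txt 0.016 20;  echo '[[0, 0.0013, 0, 0], [0, 0.0025, 0, 0], [0, 0.0025, 0, 0]]' > rows.txt && python3 -m jog rows.txt
```

```text
time: 54.0
tool_pos: [0.5275, 0.1193, 0.0512]
tcp_rot: [[0.373, -0.928, 0.001], [-0.928, -0.373, 0.001], [-0.0, -0.001, -1.0]]
contact_force: [2.1, 0.9, 2.0]
finger_gap: 0.0158
gripper_force: 1.3
time: 54.3
tool_pos: [0.5265, 0.119, 0.051]
tcp_rot: [[0.373, -0.928, 0.002], [-0.928, -0.373, 0.001], [-0.0, -0.002, -1.0]]
contact_force: [4.9, 1.9, 2.4]
finger_gap: 0.016
gripper_force: 2.5
```

To row units: 0.002 m / 0.8 = 0.0025, 0.0015 m / 0.8 = 0.0019.

```bash
echo '[[0, 0.0013, 0, 0], [0, 0.0019, 0, 0], [0, 0.0025, 0, 0], [0, 0.0025, 0, 0], [0, 0.0025, 0, 0]]' > rows.txt && python3 -m jog rows.txt
```

```text
time: 54.8
tool_pos: [0.5257, 0.1187, 0.0511]
tcp_rot: [[0.373, -0.928, 0.004], [-0.928, -0.373, 0.002], [-0.0, -0.004, -1.0]]
contact_force: [8.6, 1.7, -0.8]
finger_gap: 0.0159
gripper_force: 4.2
```

To row units: 0.0025 m / 0.8 = 0.0031, 0.002 m / 0.8 = 0.0025.

```bash
echo '[[0, 0.0013, 0, 0], [0, 0.0025, 0, 0], [0, 0.0031, 0, 0], [0, 0.0031, 0, 0], [0, 0.0031, 0, 0], [0, 0.0031, 0, 0]]' > rows.txt && python3 -m jog rows.txt; echo '[[0, 0, 0, 0], [0, 0, 0, 0], [0, 0, 0, 0], [0, 0, 0, 0], [0, 0, 0, 0], [0, 0, 0, 0], [0, 0, 0, 0], [0, 0, 0, 0]]' > rows.txt && python3 -m jog rows.txt
```

```text
time: 55.4
tool_pos: [0.5246, 0.1183, 0.0512]
tcp_rot: [[0.374, -0.928, 0.006], [-0.928, -0.374, 0.002], [-0.0, -0.006, -1.0]]
contact_force: [12.3, 2.4, -4.6]
finger_gap: 0.0163
gripper_force: 6.3
time: 56.2
tool_pos: [0.5245, 0.1183, 0.0512]
tcp_rot: [[0.374, -0.928, 0.006], [-0.928, -0.374, 0.002], [-0.0, -0.006, -1.0]]
contact_force: [12.5, 0.7, -4.6]
finger_gap: 0.0162
gripper_force: 6.3
```

To row units: 0.0007 m / 0.8 = 0.0009.

```bash
echo '[[0, 0.0009, 0, 0], [0, 0.0009, 0, 0], [0, 0.0009, 0, 0], [0, 0.0009, 0, 0], [0, 0.0009, 0, 0], [0, 0.0009, 0, 0], [0, 0.0009, 0, 0], [0, 0.0009, 0, 0]]' > rows.txt && python3 -m jog rows.txt; echo '[[0, -0.0075, 0, 0], [0, -0.015, 0, 0], [0, -0.0225, 0, 0], [0, -0.0275, 0, 0], [0, -0.0313, 0, 0], [0, -0.0313, 0, 0]]' > rows.txt && python3 -m jog rows.txt ; python3 - <<'E'
from g import *
q=lambda *a:np.array(a)/1.5
for f,k,s in(('w4',(425,270),(297,239)),('w10',(438,303),(321,221)),('w3',None,(427,311)),('w5',None,(363,313))):
    c=C(f);S=onz(c,[q(*s)],.097)[0]
    print(f,S.round(4),*( [ (S-onz(c,[q(*k)],.108)[0]+[.6637,.1747,.108]).round(4)] if k else []))
E
```

```text
time: 57.0
tool_pos: [0.5243, 0.1182, 0.0512]
tcp_rot: [[0.374, -0.928, 0.006], [-0.928, -0.374, 0.003], [-0.0, -0.007, -1.0]]
contact_force: [13.3, 2.2, -6.2]
finger_gap: 0.0163
gripper_force: 6.9
time: 57.6
tool_pos: [0.543, 0.1253, 0.0499]
tcp_rot: [[0.372, -0.928, -0.002], [-0.928, -0.372, -0.001], [0.0, 0.002, -1.0]]
contact_force: [-3.2, -1.1, -1.9]
finger_gap: 0.0158
gripper_force: 1.4
w4 [0.6394 0.0812 0.097 ] [0.6428 0.0794 0.097 ]
w10 [0.638  0.0798 0.097 ] [0.6425 0.0813 0.097 ]
w3 [0.6353 0.0802 0.097 ]
w5 [0.6368 0.0784 0.097 ]
```

To row units: -0.002 m / 0.8 = -0.0025, -0.001 m / 0.8 = -0.0013.

```bash
echo '[[0, -0.0013, 0, 0], [0, -0.0025, 0, 0], [0, -0.0025, 0, 0]]' > rows.txt && python3 -m jog rows.txt; echo '[[0, 0.0038, 0, 0], [0, 0.0075, 0, 0], [0, 0.0075, -0.0375, 0], [0, 0.0075, -0.0875, 0], [0, 0.0075, -0.1375, 0], [0.0375, -0.025, -0.15, 0], [0.075, -0.0625, -0.15, 0], [0.0975, -0.09, -0.15, 0]]' > rows.txt && python3 -m jog rows.txt >/dev/null
echo '[[0, 0, 0, 0], [0, 0, 0, 0], [0, 0, 0, 0], [0, 0, 0, 0]]' > rows.txt && python3 -m jog rows.txt 0 10;python3 -c "
from h import *
print(delta([.640,.080,.114],.38))"
```

```text
time: 57.9
tool_pos: [0.5432, 0.1254, 0.0498]
tcp_rot: [[0.372, -0.928, -0.004], [-0.928, -0.372, -0.002], [0.0, 0.005, -1.0]]
contact_force: [-8.4, -2.0, 0.8]
finger_gap: 0.016
gripper_force: 4.1
time: 59.1
tool_pos: [0.641, 0.0814, 0.171]
tcp_rot: [[0.374, -0.928, 0.001], [-0.928, -0.374, 0.0], [-0.0, -0.001, -1.0]]
contact_force: [0.7, 0.6, 0.1]
finger_gap: 0.0003
gripper_force: 0.0
[0.0009 0.0015 0.057  0.0028]
```

To row units: 0.057 m / 0.8 = 0.0713, 0.05 m / 0.8 = 0.0625.

```bash
echo '[[0.0013, 0.0019, 0.0375, 0], [0.0013, 0.0019, 0.0625, 0], [0.0013, 0.0019, 0.0713, 0], [0.0013, 0.0019, 0.0713, 0]]' > rows.txt && python3 -m jog rows.txt; echo '[[0, 0, 0.0025, 0], [0, 0, 0.005, 0], [0, 0, 0.0075, 0], [0, 0, 0.0075, 0]]' > rows.txt && python3 -m jog rows.txt;echo '[[0, 0, 0.0013, 0], [0, 0, 0.0025, 0], [0, 0, 0.0038, 0], [0, 0, 0.0038, 0]]' > rows.txt && python3 -m jog rows.txt
```

```text
time: 59.5
tool_pos: [0.6399, 0.0797, 0.1131]
tcp_rot: [[0.373, -0.928, -0.001], [-0.928, -0.373, -0.001], [0.0, 0.001, -1.0]]
contact_force: [0.3, -0.5, 0.6]
finger_gap: 0.0006
gripper_force: 0.0
time: 59.9
tool_pos: [0.6413, 0.0799, 0.1083]
tcp_rot: [[0.373, -0.928, 0.002], [-0.928, -0.373, 0.001], [0.0, -0.002, -1.0]]
contact_force: [1.1, 0.9, 2.7]
finger_gap: 0.0005
gripper_force: 1.2
time: 60.3
tool_pos: [0.6413, 0.0799, 0.1053]
tcp_rot: [[0.373, -0.928, 0.002], [-0.928, -0.373, 0.001], [0.0, -0.002, -1.0]]
contact_force: [1.2, 2.0, 6.3]
finger_gap: 0.0006
gripper_force: 2.9
```

To row units: 0.002 m / 0.8 = 0.0025, 0.001 m / 0.8 = 0.0013.

```bash
echo '[[0, 0, 0.0013, 0], [0, 0, 0.0025, 0], [0, 0, 0.0025, 0], [0, 0, 0.0025, 0]]' > rows.txt && python3 -m jog rows.txt;echo '[[0, 0, 0.0013, 0], [0, 0, 0.0025, 0], [0, 0, 0.0025, 0], [0, 0, 0.0025, 0]]' > rows.txt && python3 -m jog rows.txt
```

```text
time: 60.7
tool_pos: [0.6414, 0.0799, 0.1051]
tcp_rot: [[0.374, -0.928, 0.003], [-0.928, -0.374, 0.0], [0.001, -0.003, -1.0]]
contact_force: [-4.7, 1.8, 16.8]
finger_gap: 0.0004
gripper_force: 8.7
time: 61.1
tool_pos: [0.6414, 0.0798, 0.1048]
tcp_rot: [[0.374, -0.927, 0.004], [-0.927, -0.374, 0.0], [0.001, -0.003, -1.0]]
contact_force: [-9.6, 3.1, 28.8]
finger_gap: 0.0006
gripper_force: 14.4
```

To row units: -0.15 m / 0.8 = -0.1875, -0.13 m / 0.8 = -0.1625.

```bash
echo '[[0, 0, -0.0063, 0], [0, 0, -0.0125, 0], [0, 0, -0.025, 0], [0, 0, -0.0625, 0], [0, 0, -0.1125, 0], [0, 0.0625, -0.1625, 0], [0, 0.1, -0.1875, 0], [0, 0.1, -0.1875, 0]]' > rows.txt && python3 -m jog rows.txt >/dev/null; echo '[[0, 0.0625, 0, 0], [0.0625, 0.075, 0, 0], [0.125, 0.075, 0, 0], [0.1875, 0.075, 0, 0], [0.1875, 0.075, 0, 0]]' > rows.txt && python3 -m jog rows.txt; python3 -c "
from h import *
for n in('scene','top'): cv2.imwrite(f'pics/{n}9.png',cv2.resize(get_image(n)[:,:,::-1],(768,576)))"
```

```text
time: 62.4
tool_pos: [0.5669, -0.1165, 0.2492]
tcp_rot: [[0.369, -0.93, -0.003], [-0.93, -0.369, -0.001], [-0.0, 0.003, -1.0]]
contact_force: [-1.2, 1.4, -1.3]
finger_gap: 0.0007
gripper_force: 0.0
```

View pics/scene9.png

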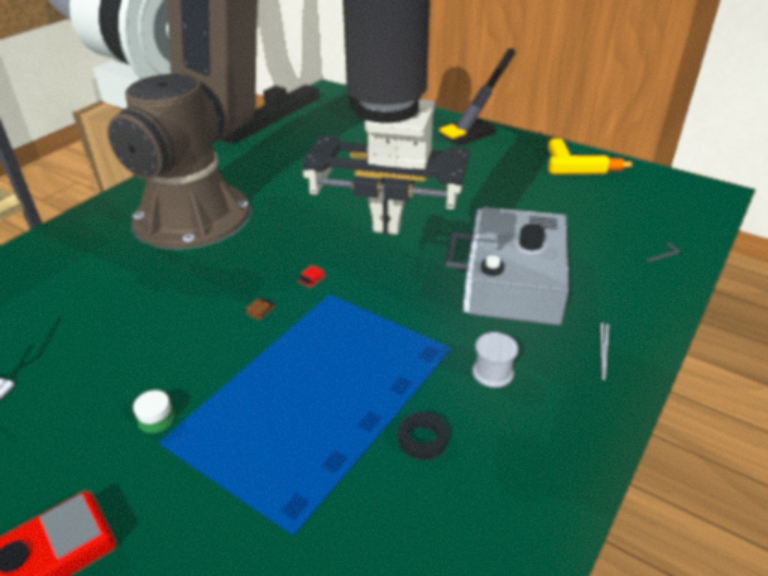

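The scene picture shows an empty mat, the drawer shut at (455,251), the button up at (492,262), and the other things where they started.

```bash
python3 -c "
from rig import *
print(sign_off())"
```

```text
the job is handed in; nothing more can be done
None
```

The tester is loaded and the job is handed in: all four modules lie flat in the shut drawer, the lock held a steady 12–13 N pull for about 1.6 s, and the start button was pressed fully down and released.

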